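# Tilt the pan and scoop out the cable-joint shells

### The arm

A 7-joint arm with a two-finger parallel gripper is mounted at the origin on the work surface. World frame = base frame: x ahead of the robot, y to its left, z up, the work surface at z = 0. Lengths are in m, angles in rad, forces in N, time in s.
With the tool pointing down it reaches from about 0.4 to 0.85 m from the base axis. Payload 10.4 kg.
Tool frame: the origin (TCP) lies on the mounting face of the last link; the fingertips stand r.tips_ahead ahead of it and the grasp point (between the pads) lies 164 mm ahead of it (r.tips_ahead is the distance from the TCP to the fingertips, in m); z points along the fingers, y is the line along which they close (so a half turn about z gives the same grasp; the last joint's range is limited). The gripper opens to 87 mm and grips with 3 to 60 N. Pads are 19 mm wide; open, the fingers measure 117 mm over their backs; the gripper's body (75 mm by 190 mm) begins 51 mm behind the grasp point.
Start: joints at [1.097, 0.332, -0.065, 1.46, 0.022, 1.35, -0.088], TCP at [0.272, -0.563, 0.405] pointing down, gripper open.
Joint ranges: [-2.6, 2.6], [-0.5, 2.12], [-1.47, 1.34], [0.16, 2.42], [-1.27, 4.41], [0.06, 2.06], [-2.6, 2.6]. Speed limits (rad/s): [2.22, 2.22, 2.79, 2.79, 3.14, 3.14, 3.14].

### API

Orientations are given as a unit quaternion [x, y, z, w].
In Python, from bench import telemetry, imaging, job, r gives the robot as it stands.
- The arm moves only by the tool move_arm, never from a script. Its argument "steps" is a list of rows, each an object of numbers: "dx", "dy", "dz": the shift along the tool's x, y, z in cm; "spin": the turn about the tool's z in rad. In form: [{"dx": .., "dy": .., "dz": .., "spin": ..}, ...]. A call has 1 to 12 rows; each row shifts and turns the commanded pose from where the row before left it, along the tool's axes as they then stand; what a row does not reach is not made up. A row lasts 1/10 s, in which the tool goes at most 50 mm and 8.59 degrees, less where a joint would pass 70% of its speed; a pose out of reach is approached as far as the arm can. A call with a gripper value outside its range is refused whole. "claw" is the finger opening in cm, from 0 to 8.7, set as the call begins (left out, the last holds). The fingers move at their own pace and stop on an object; "squeeze" is the grip in N (left out, the last holds). Time passes only in rows, so rows that do not move let the fingers close. It gives the time, the measured TCP pose, the force, the opening and the grip force at its end, in the units of the state.
- telemetry.read_state(): the state, without advancing time (a new reading comes with each control period).
- imaging.camera(name): name is "side" or "top"; returns a dict with "img" (480x640x3 uint8, red, green, blue), "camera_matrix" (3x3 intrinsics, pixels), "R" (3x3) and "t" (3): a world point X has camera coordinates R X + t. Camera axes: x right, y down, z forward; pixel columns grow to the right and rows downward; lengths in m; the calibration is good to about 2 mm. A picture is of the moment at which its call begins. There is no depth.
- job.close_job(): hands the job in; it is judged then, once.
The state is a dict: "time": time; "joint_positions": joint angles; "joint_vel": joint speeds; "joint_torque": joint torques, N m; "ee_pos": TCP position; "eef_rot": TCP orientation; "ft_force": force on the tool from outside, world axes, zero at the start; "torque": the same for the moment, N m; "width": finger opening in m; "grip_force": force on a finger pad.
Only numpy, scipy, OpenCV 4.12 (cv2) and the standard library are available. Lean on these libraries where they do the work, as an engineer would, in place of code of your own. Each camera call takes 0.05 s, during which the arm holds its last target. There are 200 camera calls.

### The job

The black cable-joint shells lie scattered over the shallow hinged pan: lift the pan by its bar handle as far as it will tilt, so that they roll together at its low end, and let it stand there by itself. Gather all three with the scoop (not with the fingers) and lift them clear of the tilted pan, then set the loaded scoop down level on the bench. Finally take the handle again, lower the pan fully flat, and leave the other things on the bench where they are.

Things in the scene. Friction and masses are not known exactly. Their poses are not given: they have to be found in the camera images.
- stand: dark steel stand fixed to the bench, base plate 240 x 130 mm, 8 mm thick, that carries the pan. Origin on the bench under the middle of the pan; its x axis points along the pan from the handle end (nearer the robot) to the hinge end (the end that becomes low). The pan's hinge line is parallel to the stand's y axis, at x +110 mm, z +30 mm.
- pan (a joint): tilt of the shallow bare-aluminium pan, rad: 0 = flat (as at the start), grows as the handle end is lifted, end stop at 0.30. Stiff friction hinge: some 10 to 13 N upward at the handle lifts it, 3 to 7 N downward lowers it; it stays where it is let go. The pan turns about the hinge line of the stand.
- pan_low (a point): on the top of the pan's floor, straight above the hinge line, mid-width, 3 mm from the hinge line; axes are the pan's: x along the floor away from the handle, z square up. Floor runs from x -220 mm to +36. Inside width 166 mm at x -220, 150 mm at x 0. A gate plate crosses the pan at x 0, with a 13 mm slot under it so that a scoop's lip slips through, top 45 mm above the floor, leaning back 15 degrees; shells stop at it.
- pan_handle (a point): middle of the pan's handle: round steel bar 12 mm thick, 110 mm long, parallel to the hinge, 42 mm from the handle-end wall (16 mm high; side walls 26 mm), on two 10 mm rods 50 mm either side of its middle. 262 mm from the hinge line and, pan flat, 42 mm above the bench. In pan_low's axes: x -262, z +9 mm; axes are the pan's.
- scoop: open bare-aluminium scoop, 180 mm long, 142 wide, 0.2 to 0.33 kg, flat on the bench at the start. Origin on its underside, mid-width; x to the mouth, z up. Floor 142 mm long (x -74.5 to lip +67.5), 2 mm thick. Back wall 45 mm high; side walls 40 mm high, 1.5 mm thick, ending at x +32; inside width 139 mm. Behind the back wall a bracket, underside 34 mm up, carries an upright grip post.
- scoop_grip (a point): point to grip, on the axis of the black square post: 22 x 22 mm, sides parallel to the scoop's x and y, top 110 mm above the scoop's underside. It lies at scoop x -101, z +88 mm. The top of the back wall is 27 mm ahead of and 43 mm below it. Axes are the scoop's.
- scoop_lip (a point): middle of the scoop's thin (1 mm) lip, underside: scoop x +67.5, y 0, z 0 mm. Behind it a 28 mm ramp rises to a sill 7 mm high at scoop x +39, 5 mm above the floor behind; shells behind the sill do not roll out unless the mouth is dipped over 35 degrees. With the lip pushed 25 to 30 mm under the pan's gate, the gate has swept the shells behind the sill.
- shell0: one of three alike black ribbed plastic cable-joint shells, a round-ended cylinder 60 mm long and 36 mm thick, 35 to 70 g, that rolls and slides easily on the sheet metal. Origin at its centre, x along its length. Starts lying crosswise on the pan's floor.
- shell1: one of three alike black ribbed plastic cable-joint shells, a round-ended cylinder 60 mm long and 36 mm thick, 35 to 70 g, that rolls and slides easily on the sheet metal. Origin at its centre, x along its length. Starts lying crosswise on the pan's floor.
- shell2: one of three alike black ribbed plastic cable-joint shells, a round-ended cylinder 60 mm long and 36 mm thick, 35 to 70 g, that rolls and slides easily on the sheet metal. Origin at its centre, x along its length. Starts lying crosswise on the pan's floor.
- press_gun: bystander: steel and yellow hand press tool lying on the bench, about 180 x 150 mm, up to 24 mm high. Origin on its underside near its middle. Leave it alone.
- spray_can: bystander: plain steel can, 60 mm across and 170 mm tall, origin under its centre. Leave it alone.
- mug: bystander: white mug, 80 mm across and 90 mm tall, origin under its centre. Leave it alone.
Mind the look-alikes: they are no part of the job. What is shaped like the shell0 but green, purple or yellow is not meant.

How it is judged:
By the outcome, as a careful person would: the job done as asked, in the order asked, and still so for the second after the job is handed in, with the robot touching nothing.
It also fails if it takes over 72 s, if anything falls off the work surface, if the arm or the gripper's body presses on something with over 40 N, if the wrist force passes 120 N, or if a joint passes its speed limit or range.

## Working session

There is one attempt and no reset: what is moved stays moved. The work goes in short steps, Python scripts to look and compute and a tool call to move; the robot and the scene stay as the last step left them, time stands still between calls to the robot, and variables do not carry over. Pictures are saved under pics/ and viewed, at most 10 in all, crops included, and the job is handed in when it is done.

Besides the shell and the picture viewer there is one more tool, called after "Emit:" as name([rows], argument=value, ...), one row to a line, values as JSON. move_arm: Moves the arm, as the interface text tells. Its arguments: {"type":"object","properties":{"steps":{"type":"array","items":{"type":"object","properties":{"dx":{"type":"number"},"dy":{"type":"number"},"dz":{"type":"number"},"spin":{"type":"number"}}}},"claw":{"type":"number"},"squeeze":{"type":"number"}},"required":["steps"]}

```bash
ls; mkdir -p pics; python3 - <<'E'
from bench import telemetry, imaging, job, r
import cv2,numpy as np
s=telemetry.read_state();print({k:np.round(v,3).tolist() for k,v in s.items()}, r.tips_ahead)
for n in("top","side"):
    c=imaging.camera(n);cv2.imwrite(f"pics/{n}0.png",c["img"][:,:,::-1]);print(n,c["camera_matrix"].tolist(),np.round(c["R"],4).tolist(),c["t"].tolist())
    np.savez(f"{n}.npz",**c)
E
```

```text
pics
{'time': 0.0, 'joint_positions': [1.097, 0.333, -0.065, 1.461, 0.022, 1.35, -0.088], 'joint_vel': [-0.001, 0.0, 0.002, 0.001, -0.001, 0.0, 0.001], 'joint_torque': [0.0, -62.325, 0.025, -38.989, -0.061, 0.04, 0.0], 'ee_pos': [0.272, -0.562, 0.404], 'eef_rot': [0.975, 0.224, -0.0, -0.001], 'ft_force': [0.303, -0.181, 1.0], 'torque': [0.0, -0.003, 0.001], 'grip_force': 0.0, 'width': 0.087} 0.1822
top [[472.39153837628925, 0.0, 323.56565001998143], [0.0, 472.39153837628925, 239.53196118042987], [0.0, 0.0, 1.0]] [[0.0278, -0.9996, 0.0015], [-0.9876, -0.0277, -0.1545], [0.1545, 0.0028, -0.988]] [-0.012575324652426004, 0.5528129212407965, 0.9904500128757942]
side [[511.86375257197744, 0.0, 322.82801340757663], [0.0, 511.86375257197744, 243.91907450968253], [0.0, 0.0, 1.0]] [[-0.976, -0.2176, 0.0026], [-0.1343, 0.5929, -0.794], [0.1712, -0.7754, -0.6079]] [0.5285542012362033, 0.16864322953948485, 1.0567227896704405]
```

View pics/top0.png

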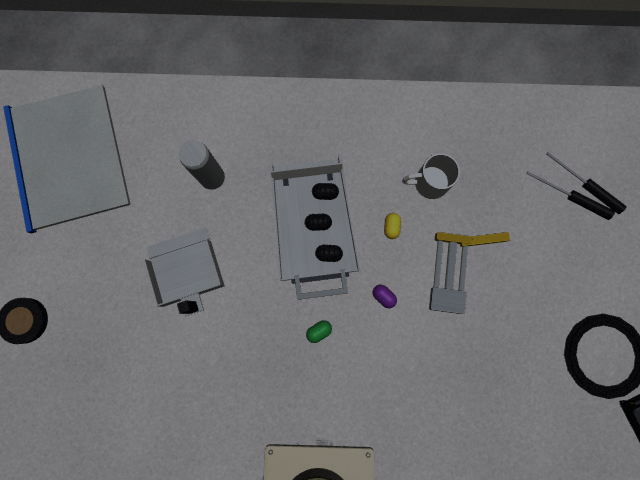

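View pics/side0.png

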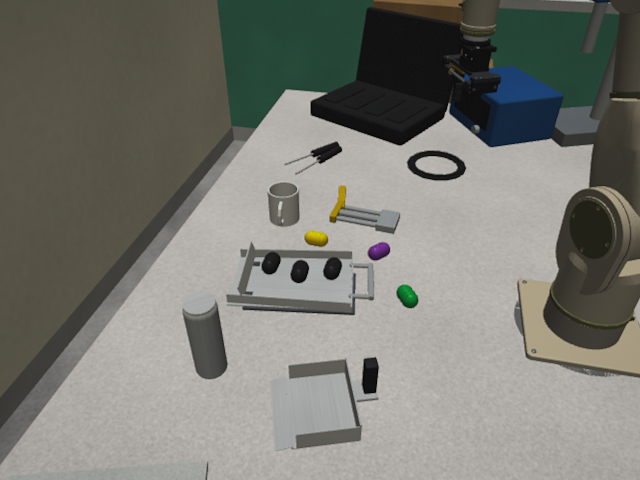

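The top view shows the pan with its handle bar at about (322,293) and gate at (308,170). The scoop post is at (188,307) and its lip at about (178,243). The side view agrees: post at (370,375), handle at (370,280). I'll zoom in for exact pixels.

```bash
cat > h.py <<'E'
import numpy as np,cv2
from bench import telemetry, imaging, job, r
from scipy.spatial.transform import Rotation as Ro
C={n:dict(np.load(f"{n}.npz")) for n in("top","side")}
def ray(n,u,v):
    c=C[n];o=-c["R"].T@c["t"];d=c["R"].T@np.linalg.solve(c["camera_matrix"],[u,v,1.]);return o,d
def onz(n,u,v,z):
    o,d=ray(n,u,v);return o+d*(z-o[2])/d[2]
def tri(a,b):
    P=[C[n]["camera_matrix"]@np.c_[C[n]["R"],C[n]["t"]] for n in("top","side")]
    X=cv2.triangulatePoints(P[0],P[1],np.array(a,float).reshape(2,1),np.array(b,float).reshape(2,1))[:,0];return X[:3]/X[3]
def px(n,X):
    c=C[n];p=c["camera_matrix"]@(c["R"]@np.asarray(X)+c["t"]);return p[:2]/p[2]
def pose():
    s=telemetry.read_state();return np.array(s["ee_pos"]),Ro.from_quat(s["eef_rot"])
def snap(n,f=None):
    g=imaging.camera(n)["img"][:,:,::-1]
    if f: cv2.imwrite(f"pics/{f}.png",g)
    return g
E
python3 - <<'E'
import cv2
t=cv2.imread('pics/top0.png')[140:320,130:370];cv2.imwrite('pics/tz.png',cv2.resize(t,(800,600),interpolation=cv2.INTER_CUBIC))
t=cv2.imread('pics/side0.png')[235:455,220:420];cv2.imwrite('pics/sz.png',cv2.resize(t,(540,594),interpolation=cv2.INTER_CUBIC))
E
```

```text
(no output)
```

View pics/tz.png

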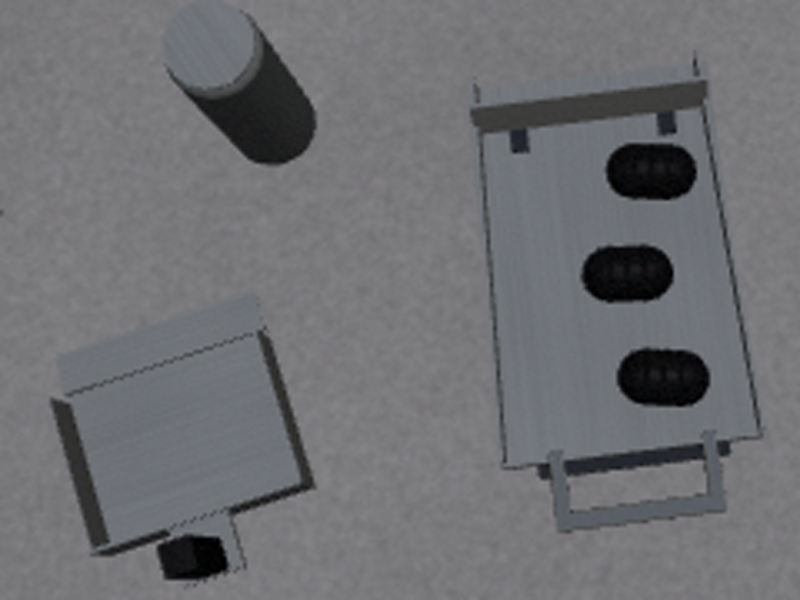

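View pics/sz.png

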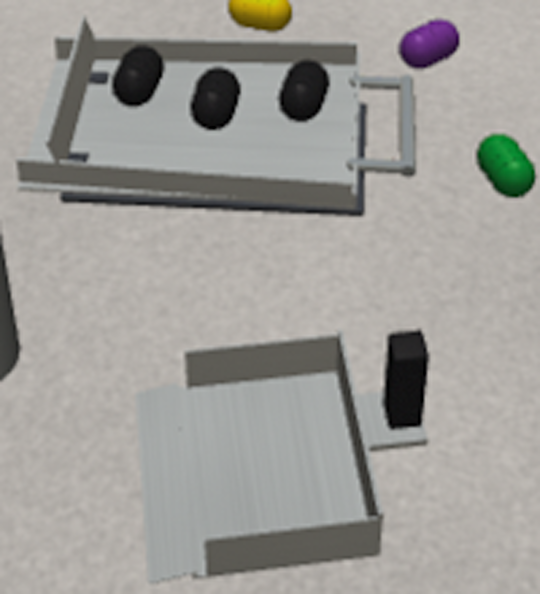

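The zooms give usable points. In the top crop the bar runs (558,522)–(724,504) and the lip corners are (57,357) and (257,296). In the side crop the post's top face is at (406,339) and the lip runs (137,391)–(151,580).

```bash
python3 - <<'E'
from h import *
np.set_printoptions(precision=4,suppress=True)
T=lambda u,v,z:onz("top",130+(u+.5)/3.333-.5,140+(v+.5)/3.333-.5,z)
S=lambda u,v,z:onz("side",220+(u+.5)/2.7-.5,235+(v+.5)/2.7-.5,z)
a,b=T(558,522,.042),T(724,504,.042);print("handle top",a,b,(a+b)/2, np.degrees(np.arctan2(*(a-b)[[0,1]])))
a,b=S(408,80,.045),S(409,170,.045);print("handle side",a,b,(a+b)/2)
a,b=T(472,116,.075),T(706,92,.075);print("gate top edge",a,b,(a+b)/2)
a,b=T(57,357,.0),T(257,296,.0);print("lip top",a,b,(a+b)/2,np.linalg.norm(a-b),np.degrees(np.arctan2(*(a-b)[[0,1]])))
a,b=S(151,580,.0),S(137,391,.0);print("lip side",a,b,(a+b)/2,np.linalg.norm(a-b),np.degrees(np.arctan2(*(a-b)[[0,1]])))
print("post side",S(406.5,339.5,.11),"post top",T(177,560,.11))
a,b=T(97,553,.045),T(313,487,.045);print("back wall top",a,b,(a+b)/2,np.linalg.norm(a-b))
p,R=pose();print(p,R.as_matrix())
o=-C["top"]["R"].T@C["top"]["t"];print("cam",o)
E
```

```text
handle top [0.4281 0.0564 0.042 ] [ 0.4427 -0.0504  0.042 ] [0.4354 0.003  0.042 ] -7.750113141129173
handle side [ 0.4426 -0.0472  0.045 ] [0.4262 0.0594 0.045 ] [0.4344 0.0061 0.045 ]
gate top edge [0.6873 0.1199 0.075 ] [ 0.7078 -0.0317  0.075 ] [0.6976 0.0441 0.075 ]
lip top [0.5318 0.4043 0.    ] [0.5778 0.2708 0.    ] [0.5548 0.3375 0.    ] 0.1412104197343678 -19.021401069358195
lip side [0.5309 0.4021 0.    ] [0.5806 0.2701 0.    ] [0.5558 0.3361 0.    ] 0.14106961627270875 -20.643403404560395
post side [0.4    0.2773 0.11  ] post top [0.3968 0.2801 0.11  ]
back wall top [0.4001 0.3507 0.045 ] [0.4461 0.215  0.045 ] [0.4231 0.2828 0.045 ] 0.14331466037603627
[ 0.2722 -0.5625  0.404 ] [[ 0.9001  0.4357 -0.0006]
 [ 0.4357 -0.9001  0.0011]
 [-0.0001 -0.0013 -1.    ]]
cam [ 0.3933 -0.0001  1.064 ]
```

```bash
cat >> h.py <<'E'
def go(x,y,gz,head=None):
    """shift (cm, tool axes) of the grasp point to x,y,gz; head = wanted tool-x heading, deg. Shift is for AFTER the spin"""
    p,R=pose();M=R.as_matrix();h=np.degrees(np.arctan2(M[1,0],M[0,0]));sp=0
    if head is not None:
        sp=-((head-h+180)%360-180);h=head
    a=np.radians(h);d=np.array([x,y])-p[:2]
    s=telemetry.read_state()
    print("spin",round(np.radians(sp),3),"dx",round(100*(d@[np.cos(a),np.sin(a)]),2),"dy",round(100*(d@[np.sin(a),-np.cos(a)]),2),"dz",round(100*(p[2]-.164-gz),2),"t",round(s["time"],2),"g",np.round(p-[0,0,.164],4),"F",np.round(s["ft_force"],1),"w",s["width"].__round__(4),"j7",round(s["joint_positions"][6],2), "tilt", np.round(np.degrees(M[:2,2]),2))
E
```

Emit:
move_arm([
  {"spin": -0.141},
  {"spin": -0.141},
  {"spin": -0.141},
  {"spin": -0.141},
  {"spin": -0.141},
  {"spin": -0.141},
  {"spin": -0.141},
  {"spin": -0.141},
  {"spin": -0.141},
], claw=4.5, squeeze=40)

```text
$.steps[0]: bad value
```

Emit:
move_arm([
  {"dx": 4.4,"dy": 2},
  {"dx": 4.4,"dy": 2},
  {"dx": 4.4,"dy": 2},
  {"dx": 4.4,"dy": 2},
  {"dx": 4.4,"dy": 2},
  {"dx": 4.4,"dy": 2},
  {"dx": 4.4,"dy": 2},
  {"dx": 4.4,"dy": 2},
  {"dx": 4.4,"dy": 2},
  {"dx": 4.4,"dy": 2},
  {"dx": 4.4,"dy": 2},
  {"dx": 4.4,"dy": 2},
])

```text
$.steps[0]: bad value
```

```bash
python3 -c "
from h import *
go(.435,.0045,.1,98.5)"
```

```text
spin -1.268 dx 53.67 dy 24.48 dz 14.0 t 0.1 g [ 0.2722 -0.5625  0.24  ] F [ 0.5  0.4 -0.7] w 0.0872 j7 -0.09 tilt [-0.03  0.06]
```

Emit:
move_arm([
  {"dx": 0,"dy": 0,"dz": 0,"spin": -0.141},
  {"dx": 0,"dy": 0,"dz": 0,"spin": -0.141},
  {"dx": 0,"dy": 0,"dz": 0,"spin": -0.141},
  {"dx": 0,"dy": 0,"dz": 0,"spin": -0.141},
  {"dx": 0,"dy": 0,"dz": 0,"spin": -0.141},
  {"dx": 0,"dy": 0,"dz": 0,"spin": -0.141},
  {"dx": 0,"dy": 0,"dz": 0,"spin": -0.141},
  {"dx": 0,"dy": 0,"dz": 0,"spin": -0.141},
  {"dx": 0,"dy": 0,"dz": 0,"spin": -0.141},
], claw=4.5, squeeze=40)

```text
time: 1.0
ee_pos: [0.2722, -0.5625, 0.4043]
eef_rot: [0.65, 0.76, 0.0, -0.0]
ft_force: [0.7, 1.1, -0.3]
width: 0.0452
grip_force: 0.0
```

Emit:
move_arm([
  {"dx": 4.4,"dy": 2,"dz": 0,"spin": 0},
  {"dx": 4.4,"dy": 2,"dz": 0,"spin": 0},
  {"dx": 4.4,"dy": 2,"dz": 0,"spin": 0},
  {"dx": 4.4,"dy": 2,"dz": 0,"spin": 0},
  {"dx": 4.4,"dy": 2,"dz": 0,"spin": 0},
  {"dx": 4.4,"dy": 2,"dz": 0,"spin": 0},
  {"dx": 4.4,"dy": 2,"dz": 0,"spin": 0},
  {"dx": 4.4,"dy": 2,"dz": 0,"spin": 0},
  {"dx": 4.4,"dy": 2,"dz": 0,"spin": 0},
  {"dx": 4.4,"dy": 2,"dz": 0,"spin": 0},
  {"dx": 4.4,"dy": 2,"dz": 0,"spin": 0},
  {"dx": 4.4,"dy": 2,"dz": 0,"spin": 0},
])

```text
time: 2.2
ee_pos: [0.4312, -0.0027, 0.4048]
eef_rot: [0.653, 0.758, -0.0, 0.0]
ft_force: [1.3, -1.0, -0.4]
width: 0.045
grip_force: 0.0
```

```bash
python3 -c "
from h import *
go(.435,.0045,.1,98.5)"
```

```text
spin 0.0 dx 0.66 dy 0.49 dz 14.08 t 2.2 g [ 0.4312 -0.0027  0.2408] F [ 1.3 -1.  -0.4] w 0.045 j7 0.12 tilt [ 0.02 -0.05]
```

Emit:
move_arm([
  {"dx": 0.6,"dy": 0.4,"dz": 4,"spin": 0},
  {"dx": 0,"dy": 0,"dz": 4,"spin": 0},
  {"dx": 0,"dy": 0,"dz": 3.5,"spin": 0},
  {"dx": 0,"dy": 0,"dz": 2,"spin": 0},
  {"dx": 0,"dy": 0,"dz": 0,"spin": 0},
], claw=3.4)

```text
time: 2.7
ee_pos: [0.4331, 0.0017, 0.2673]
eef_rot: [0.652, 0.758, -0.001, -0.002]
ft_force: [-1.1, -0.1, 1.0]
width: 0.0342
grip_force: 0.0
```

```bash
python3 -c "
from h import *
go(.435,.0045,.042,98.5)
cv2.imwrite('pics/s1.png',cv2.resize(snap('side')[170:350,270:470],(800,600)[:2] if 0 else (600,540)))"
```

```text
spin 0.001 dx 0.25 dy 0.23 dz 6.13 t 2.7 g [0.4331 0.0017 0.1033] F [-1.1 -0.1  1. ] w 0.0342 j7 -0.03 tilt [-0.28  0.07]
```

View pics/s1.png

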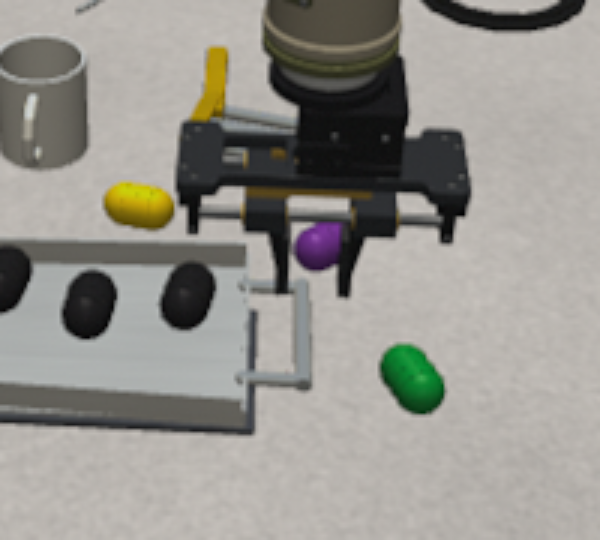

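The open fingers straddle the bar's line, with tips at (280,290) and (345,295). Next I lower them and grip.

Emit:
move_arm([
  {"dx": 0.2,"dy": 0.2,"dz": 2.5,"spin": 0},
  {"dx": 0,"dy": 0,"dz": 2.5,"spin": 0},
  {"dx": 0,"dy": 0,"dz": 1.1,"spin": 0},
  {"dx": 0,"dy": 0,"dz": 0,"spin": 0},
])

```text
time: 3.15
ee_pos: [0.436, 0.0039, 0.2087]
eef_rot: [0.653, 0.758, -0.0, -0.0]
ft_force: [0.1, 0.0, 0.3]
width: 0.0339
grip_force: 0.0
```

Emit:
move_arm([
  {"dx": 0,"dy": 0,"dz": 0,"spin": 0},
  {"dx": 0,"dy": 0,"dz": 0,"spin": 0},
  {"dx": 0,"dy": 0,"dz": 0,"spin": 0},
  {"dx": 0,"dy": 0,"dz": 0,"spin": 0},
  {"dx": 0,"dy": 0,"dz": 0,"spin": 0},
], claw=0.5, squeeze=40)

```text
time: 3.65
ee_pos: [0.4361, 0.0039, 0.2093]
eef_rot: [0.653, 0.758, -0.0, 0.0]
ft_force: [-3.2, -0.9, 6.8]
width: 0.0108
grip_force: 40.0
```

```bash
python3 -c "
from h import *
go(.435,.0045,.042,98.5)"
```

```text
spin 0.0 dx 0.08 dy -0.1 dz 0.33 t 3.65 g [0.4361 0.0039 0.0453] F [-3.2 -0.9  6.8] w 0.0108 j7 -0.14 tilt [ 0.   -0.05]
```

Emit:
move_arm([
  {"dx": 0,"dy": 0.04,"dz": -0.65,"spin": 0},
  {"dx": 0,"dy": 0.05,"dz": -0.65,"spin": 0},
  {"dx": 0,"dy": 0.07,"dz": -0.65,"spin": 0},
  {"dx": 0,"dy": 0.09,"dz": -0.65,"spin": 0},
  {"dx": 0,"dy": 0.1,"dz": -0.65,"spin": 0},
  {"dx": 0,"dy": 0.12,"dz": -0.65,"spin": 0},
  {"dx": 0,"dy": 0.13,"dz": -0.65,"spin": 0},
  {"dx": 0,"dy": 0.15,"dz": -0.64,"spin": 0},
  {"dx": 0,"dy": 0.17,"dz": -0.64,"spin": 0},
  {"dx": 0,"dy": 0.18,"dz": -0.63,"spin": 0},
  {"dx": 0,"dy": 0.2,"dz": -0.63,"spin": 0},
  {"dx": 0,"dy": 0.21,"dz": -0.62,"spin": 0},
])

```text
time: 4.85
ee_pos: [0.4507, 0.0062, 0.2861]
eef_rot: [0.653, 0.758, -0.001, -0.0]
ft_force: [-1.2, -3.7, -9.8]
width: 0.0107
grip_force: 40.0
```

Emit:
move_arm([
  {"dx": 0,"dy": 0,"dz": 0,"spin": 0},
  {"dx": 0,"dy": 0,"dz": 0,"spin": 0},
])

```text
time: 5.05
ee_pos: [0.4509, 0.0063, 0.2868]
eef_rot: [0.653, 0.758, -0.001, -0.0]
ft_force: [-7.3, -4.8, 6.2]
width: 0.0104
grip_force: 40.0
```

```bash
python3 -c "
from h import *
go(.45,.0065,.119,98.5)"
```

```text
spin 0.001 dx 0.04 dy -0.09 dz 0.38 t 5.05 g [0.4509 0.0063 0.1228] F [-7.3 -4.8  6.2] w 0.0104 j7 -0.05 tilt [-0.05 -0.05]
```

Emit:
move_arm([
  {"dx": 0,"dy": 0.05,"dz": -0.25,"spin": 0},
  {"dx": 0,"dy": 0.05,"dz": -0.25,"spin": 0},
  {"dx": 0,"dy": 0,"dz": 0,"spin": 0},
])

```text
time: 5.35
ee_pos: [0.4514, 0.0064, 0.2896]
eef_rot: [0.652, 0.758, -0.0, -0.001]
ft_force: [2.9, -3.1, -26.5]
width: 0.0109
grip_force: 40.0
```

```bash
python3 -c "
from h import *
go(.45,.0065,.119,98.5)
g=snap('side');cv2.imwrite('pics/s2.png',cv2.resize(g[150:350,200:440],(720,600)))"
```

```text
spin 0.001 dx 0.03 dy -0.13 dz 0.66 t 5.35 g [0.4514 0.0064 0.1256] F [  2.9  -3.1 -26.5] w 0.0109 j7 -0.05 tilt [-0.09  0.05]
```

View pics/s2.png

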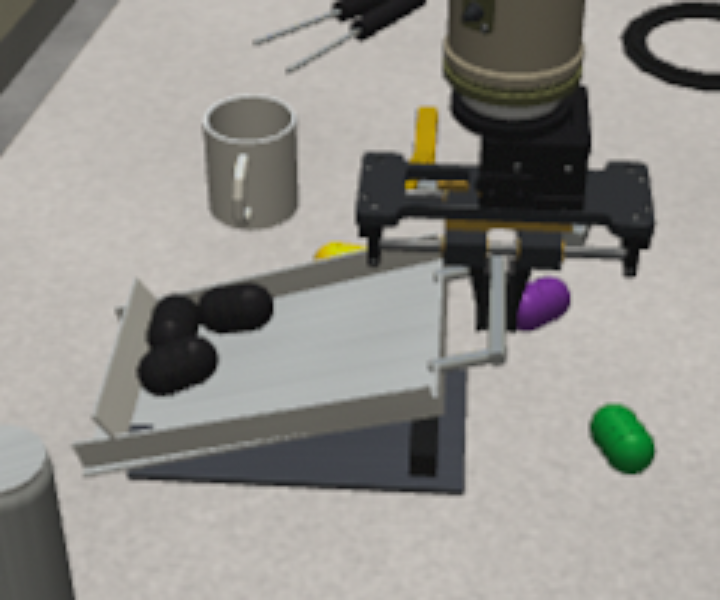

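The pan is at its stop (the force rises) and the shells have gathered at the gate, around (170,340) and (235,305). I release the handle and go to the scoop.

Emit:
move_arm([
  {"dx": 0,"dy": 0,"dz": 0.3,"spin": 0},
  {"dx": 0,"dy": 0,"dz": 0,"spin": 0},
])

```text
time: 5.6
ee_pos: [0.4512, 0.0065, 0.2878]
eef_rot: [0.653, 0.758, -0.001, -0.001]
ft_force: [-9.2, -3.2, -2.2]
width: 0.0108
grip_force: 40.0
```

Emit:
move_arm([
  {"dx": 0,"dy": 0,"dz": 0,"spin": 0},
  {"dx": 0,"dy": 0,"dz": 0,"spin": 0},
  {"dx": 0,"dy": 0,"dz": 0,"spin": 0},
  {"dx": 0,"dy": 0,"dz": -3,"spin": 0},
  {"dx": 0,"dy": 0,"dz": -4,"spin": 0},
  {"dx": 0,"dy": 0,"dz": -4,"spin": 0},
], claw=3.4)

```text
time: 6.2
ee_pos: [0.4521, 0.0071, 0.3999]
eef_rot: [0.652, 0.758, 0.001, 0.0]
ft_force: [1.3, -0.2, -0.2]
width: 0.0336
grip_force: 0.0
```

Emit:
move_arm([
  {"dx": 0,"dy": 0,"dz": 0,"spin": -0.147},
  {"dx": 0,"dy": 0,"dz": 0,"spin": -0.147},
  {"dx": 0,"dy": 0,"dz": 0,"spin": -0.147},
  {"dx": 0,"dy": 0,"dz": 0,"spin": -0.147},
  {"dx": 0,"dy": 0,"dz": 0,"spin": -0.147},
  {"dx": 0,"dy": 0,"dz": 0,"spin": -0.147},
  {"dx": 0,"dy": 0,"dz": 0,"spin": -0.147},
  {"dx": 0,"dy": 0,"dz": 0,"spin": -0.147},
  {"dx": 0,"dy": 0,"dz": 0,"spin": -0.147},
  {"dx": 0,"dy": 0,"dz": 0,"spin": -0.147},
  {"dx": 0,"dy": 0,"dz": 0,"spin": -0.147},
  {"dx": 0,"dy": 0,"dz": 0,"spin": -0.147},
], claw=5)

```text
time: 7.4
ee_pos: [0.4524, 0.0069, 0.3986]
eef_rot: [-0.174, 0.985, -0.0, 0.001]
ft_force: [0.1, -0.0, -0.3]
width: 0.0501
grip_force: 0.0
```

```bash
python3 -c "
from h import *
go(.397,.279,.16,200)"
```

```text
spin -0.0 dx -4.1 dy 27.46 dz 7.46 t 7.4 g [0.4524 0.0069 0.2346] F [ 0.1 -0.  -0.3] w 0.0501 j7 1.83 tilt [0.12 0.01]
```

Emit:
move_arm([
  {"dx": -0.5,"dy": 3.4,"dz": 0,"spin": 0},
  {"dx": -0.5,"dy": 3.4,"dz": 0,"spin": 0},
  {"dx": -0.5,"dy": 3.4,"dz": 0,"spin": 0},
  {"dx": -0.5,"dy": 3.4,"dz": 0,"spin": 0},
  {"dx": -0.5,"dy": 3.4,"dz": 1,"spin": 0},
  {"dx": -0.5,"dy": 3.4,"dz": 2,"spin": 0},
  {"dx": -0.5,"dy": 3.4,"dz": 2,"spin": 0},
  {"dx": -0.6,"dy": 3.6,"dz": 2,"spin": 0},
  {"dx": 0,"dy": 0,"dz": 0,"spin": 0},
])

```text
time: 8.3
ee_pos: [0.3962, 0.2828, 0.3265]
eef_rot: [-0.174, 0.985, 0.002, -0.001]
ft_force: [-0.1, -0.4, 0.5]
width: 0.0502
grip_force: 0.0
```

```bash
python3 -c "
from h import *
go(.397,.279,.088,200)
g=snap('side');t=snap('top');cv2.imwrite('pics/s3.png',np.hstack([cv2.resize(g[300:460,260:420],(400,400)),cv2.resize(t[180:340,110:270],(400,400))]))"
```

```text
spin 0.0 dx 0.05 dy -0.39 dz 7.45 t 8.3 g [0.3962 0.2828 0.1625] F [-0.1 -0.4  0.5] w 0.0502 j7 1.03 tilt [-0.18  0.19]
```

View pics/s3.png

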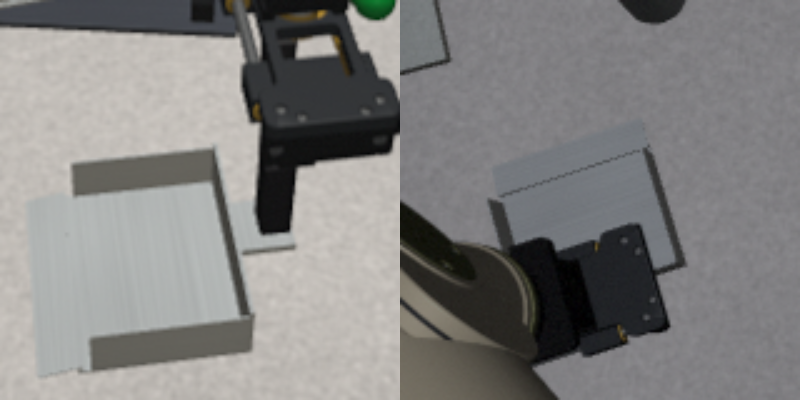

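The post lies under the gripper, with yaw parallel to the scoop walls. I descend and grip.

Emit:
move_arm([
  {"dx": 0,"dy": -0.4,"dz": 0,"spin": 0},
  {"dx": 0,"dy": 0,"dz": 2.5,"spin": 0},
  {"dx": 0,"dy": 0,"dz": 2.5,"spin": 0},
  {"dx": 0,"dy": 0,"dz": 1.8,"spin": 0},
  {"dx": 0,"dy": 0,"dz": 0.5,"spin": 0},
  {"dx": 0,"dy": 0,"dz": 0,"spin": 0},
])

```text
time: 9.0
ee_pos: [0.4006, 0.2736, 0.2552]
eef_rot: [-0.169, 0.986, -0.0, 0.0]
ft_force: [-0.1, -0.5, -0.9]
width: 0.0499
grip_force: 0.0
```

Emit:
move_arm([
  {"dx": 0,"dy": 0,"dz": 0,"spin": 0},
  {"dx": 0,"dy": 0,"dz": 0,"spin": 0},
  {"dx": 0,"dy": 0,"dz": 0,"spin": 0},
  {"dx": 0,"dy": 0,"dz": 0,"spin": 0},
  {"dx": 0,"dy": 0,"dz": 0,"spin": 0},
], claw=1, squeeze=45)

```text
time: 9.5
ee_pos: [0.4, 0.2747, 0.2551]
eef_rot: [-0.17, 0.985, 0.0, 0.0]
ft_force: [-0.5, -0.5, 3.5]
width: 0.0219
grip_force: 45.0
```

```bash
python3 -c "
from h import *
go(.397,.279,.088,200)"
```

```text
spin -0.007 dx 0.13 dy 0.51 dz 0.31 t 9.5 g [0.4    0.2747 0.0911] F [-0.5 -0.5  3.5] w 0.0219 j7 0.95 tilt [0.03 0.01]
```

Emit:
move_arm([
  {"dx": 0,"dy": 0,"dz": -1,"spin": 0},
  {"dx": 0,"dy": 0,"dz": -2,"spin": 0},
  {"dx": 0,"dy": 0,"dz": -3,"spin": 0},
  {"dx": 0,"dy": 0,"dz": -3,"spin": 0},
  {"dx": 0,"dy": 0,"dz": -3,"spin": 0},
  {"dx": 0,"dy": 0,"dz": -2,"spin": 0},
  {"dx": 0,"dy": 0,"dz": 0,"spin": 0},
])

```text
time: 10.2
ee_pos: [0.4001, 0.2751, 0.3973]
eef_rot: [-0.17, 0.985, 0.0, 0.002]
ft_force: [0.0, -0.5, -2.9]
width: 0.0214
grip_force: 45.0
```

```bash
python3 -c "
from h import *
go(.397,.279,.21,200)
s=telemetry.read_state();print(s['torque'])
g=snap('side');cv2.imwrite('pics/s4.png',cv2.resize(g[180:480,200:440],(640,800))[:,:][0:600])"
```

```text
spin -0.007 dx 0.16 dy 0.47 dz 2.33 t 10.2 g [0.4001 0.2751 0.2333] F [ 0.  -0.5 -2.9] w 0.0214 j7 1.12 tilt [0.2  0.05]
[ 0.04529652  0.15129081 -0.04390905]
```

View pics/s4.png

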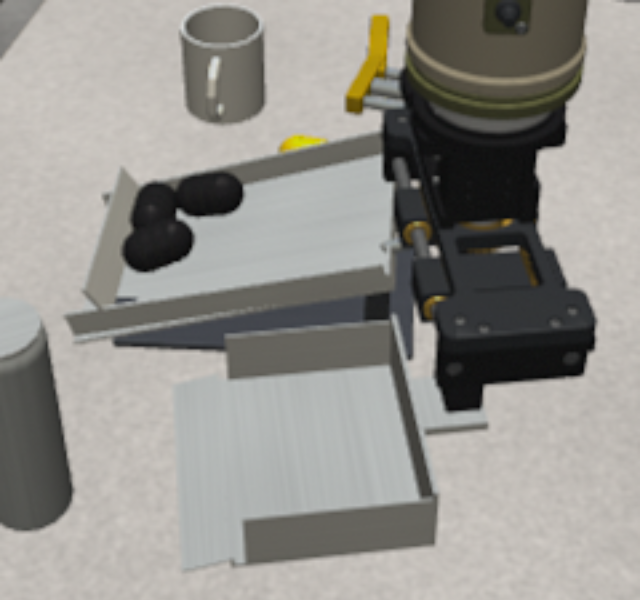

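The scoop hangs about level. The lip runs from roughly (176,385) to (185,568) in the crop, and the pan is still tilted with the shells at the gate. I'll measure pitch numerically from the lip corner nearest the camera.

```bash
cat >> h.py <<'E'
def pitch(name=None,dbg=False):
    """scoop mouth-down pitch from near and far lip corners in the side view"""
    g=imaging.camera("side")["img"].astype(int);m=cv2.medianBlur(((g[:,:,0]-g[:,:,2])<3).astype(np.uint8)*255,3)
    p,R=pose();M=R.as_matrix();f=-M[:2,0]/np.linalg.norm(M[:2,0]);l=np.array([-f[1],f[0]]);gz=p[2]-.164
    out=[]
    for sgn in(1,-1):
        n=[]
        for th in np.radians([-5,35]):
            X=.1685*np.cos(th)-.088*np.sin(th);Z=-.1685*np.sin(th)-.088*np.cos(th)
            n.append(px("side",[*(p[:2]+f*X+l*.071*sgn),gz+Z]))
        n=np.array(n);lo=(n.min(0)-12).astype(int);hi=(n.max(0)+12).astype(int)
        vs,us=np.nonzero(m[lo[1]:hi[1],lo[0]:hi[0]]);us+=lo[0];vs+=lo[1]
        i=np.argmin(us-sgn*vs) if len(us) else None
        if i is None: print("none");continue
        o,d=ray("side",us[i],vs[i]);k=((p[:2]+l*.071*sgn-o[:2])@l)/(d[:2]@l);q=o+d*k
        X=(q[:2]-p[:2])@f;Z=q[2]-gz;print(sgn,"px",us[i],vs[i],"exp",n.round(0).tolist(),"X,Z mm",round(X*1000,1),round(Z*1000,1),"r",round(np.hypot(X,Z)*1000,1),"pitch",round(np.degrees(np.arctan2(-Z,X)-np.arctan2(.088,.1685)),1))
    if dbg:
        print("bench",g[440,330:340].mean(0),"scoop",g[355:360,290:295].mean((0,1)))
E
python3 -c "
from h import *
pitch(dbg=True)"
```

```text
1 px 269 393 exp [[263.0, 387.0], [323.0, 419.0]] X,Z mm 168.2 -87.9 r 189.8 pitch 0.0
-1 px 248 305 exp [[261.0, 317.0], [314.0, 351.0]] X,Z mm 194.0 -42.6 r 198.7 pitch -15.2
bench [189.4 184.5 179.4] scoop [176.8  180.36 179.24]
```

Level, and gripped at the nominal point. I'll ease the grip so the scoop pitches mouth-down.

Emit:
move_arm([
  {"dx": 0,"dy": 0,"dz": 0,"spin": 0},
  {"dx": 0,"dy": 0,"dz": 0,"spin": 0},
], squeeze=22)

```text
time: 10.5
ee_pos: [0.3997, 0.2742, 0.3937]
eef_rot: [-0.17, 0.985, -0.0, -0.001]
ft_force: [0.0, 0.3, -3.3]
width: 0.0225
grip_force: 22.0
```

```bash
python3 -c "
from h import *
pitch()"
```

```text
1 px 281 402 exp [[263.0, 387.0], [323.0, 420.0]] X,Z mm 151.8 -111.8 r 188.5 pitch 8.8
-1 px 248 305 exp [[261.0, 317.0], [314.0, 351.0]] X,Z mm 194.0 -42.0 r 198.5 pitch -15.4
```

Emit:
move_arm([
  {"dx": 0,"dy": 0,"dz": 0,"spin": 0},
], squeeze=45)

```text
time: 10.65
ee_pos: [0.3998, 0.2745, 0.3942]
eef_rot: [-0.17, 0.985, -0.0, -0.001]
ft_force: [0.6, -0.1, -2.2]
width: 0.0217
grip_force: 45.0
```

```bash
python3 -c "
from h import *
pitch()"
```

```text
1 px 286 406 exp [[263.0, 387.0], [323.0, 419.0]] X,Z mm 144.5 -123.4 r 190.0 pitch 12.9
-1 px 248 305 exp [[261.0, 317.0], [313.0, 351.0]] X,Z mm 193.8 -42.4 r 198.4 pitch -15.2
```

Emit:
move_arm([
  {"dx": 0,"dy": 0,"dz": 0,"spin": 0},
], squeeze=23)

```text
time: 10.8
ee_pos: [0.3999, 0.2745, 0.3946]
eef_rot: [-0.17, 0.985, 0.0, -0.0]
ft_force: [-0.3, -0.5, -3.4]
width: 0.0223
grip_force: 23.0
```

Emit:
move_arm([
  {"dx": 0,"dy": 0,"dz": 0,"spin": 0},
  {"dx": 0,"dy": 0,"dz": 0,"spin": 0},
], squeeze=55)

```text
time: 11.0
ee_pos: [0.4, 0.2745, 0.3948]
eef_rot: [-0.17, 0.985, -0.0, 0.0]
ft_force: [0.6, -0.3, -2.7]
width: 0.0218
grip_force: 55.0
```

```bash
python3 -c "
from h import *
pitch()
# pan frame
a=np.radians(8.5)
go(.5,.1,.28,188.5)"
```

```text
1 px 286 406 exp [[263.0, 387.0], [323.0, 419.0]] X,Z mm 144.4 -123.8 r 190.3 pitch 13.0
-1 px 248 305 exp [[261.0, 317.0], [313.0, 350.0]] X,Z mm 193.7 -42.9 r 198.4 pitch -15.1
spin 0.194 dx -7.32 dy -18.74 dz -4.92 t 11.05 g [0.3999 0.2745 0.2308] F [-0.5  0.3 -2.8] w 0.0221 j7 1.12 tilt [ 0.01 -0.  ]
```

Emit:
move_arm([
  {"dx": 0,"dy": 0,"dz": 0,"spin": 0},
], squeeze=19)

```text
time: 11.15
ee_pos: [0.4, 0.2745, 0.3949]
eef_rot: [-0.17, 0.985, -0.0, 0.0]
ft_force: [-0.4, 0.3, -3.1]
width: 0.0218
grip_force: 19.0
```

Emit:
move_arm([
  {"dx": 0,"dy": 0,"dz": 0,"spin": 0},
  {"dx": 0,"dy": 0,"dz": 0,"spin": 0},
], squeeze=55)

```text
time: 11.35
ee_pos: [0.4, 0.2745, 0.3948]
eef_rot: [-0.17, 0.985, -0.0, 0.0]
ft_force: [-0.7, -1.2, -3.2]
width: 0.0215
grip_force: 55.0
```

```bash
python3 -c "
from h import *
pitch()"
```

```text
1 px 287 406 exp [[263.0, 387.0], [323.0, 419.0]] X,Z mm 142.9 -124.2 r 189.3 pitch 13.4
-1 px 248 305 exp [[261.0, 317.0], [313.0, 350.0]] X,Z mm 193.7 -42.9 r 198.4 pitch -15.1
```

Emit:
move_arm([
  {"dx": 0,"dy": 0,"dz": 0,"spin": 0},
  {"dx": 0,"dy": 0,"dz": 0,"spin": 0},
], squeeze=17)

```text
time: 11.6
ee_pos: [0.4, 0.2745, 0.3948]
eef_rot: [-0.17, 0.985, -0.0, 0.0]
ft_force: [0.2, 0.4, -2.9]
width: 0.022
grip_force: 17.0
```

Emit:
move_arm([
  {"dx": 0,"dy": 0,"dz": 0,"spin": 0},
  {"dx": 0,"dy": 0,"dz": 0,"spin": 0},
], squeeze=55)

```text
time: 11.8
ee_pos: [0.4, 0.2745, 0.3948]
eef_rot: [-0.17, 0.985, -0.0, 0.0]
ft_force: [0.1, 0.2, -2.2]
width: 0.0217
grip_force: 55.0
```

```bash
python3 -c "
from h import *
pitch()"
```

```text
1 px 293 410 exp [[263.0, 387.0], [323.0, 419.0]] X,Z mm 134.2 -135.9 r 191.0 pitch 17.8
-1 px 248 305 exp [[261.0, 317.0], [313.0, 350.0]] X,Z mm 193.8 -42.9 r 198.4 pitch -15.1
```

Pitch is 17.8°, matching the pan. Next I refine the pan's axis from the first image and turn the scoop.

```bash
python3 - <<'E'
from h import *
np.set_printoptions(precision=4,suppress=True)
T=lambda u,v,z:onz("top",130+(u+.5)/3.333-.5,140+(v+.5)/3.333-.5,z)
S=lambda u,v,z:onz("side",220+(u+.5)/2.7-.5,235+(v+.5)/2.7-.5,z)
L,Rr=T(505,468,.059),T(762,437,.059);g=(T(472,116,.075)+T(706,92,.075))/2;e=(L+Rr)/2
print("ends",L,Rr,np.linalg.norm(L-Rr),e,"gate",g,"axis",np.degrees(np.arctan2(*(g-e)[[1,0]])),"endwall", np.degrees(np.arctan2(*(Rr-L)[[0,1]]*np.array([1,-1]))))
# side: wall tops: near (20,163)-(355,188) ; far (57,39)-(355,45)
N0,N1,F0,F1=S(20,163,.059),S(355,188,.059),S(57,39,.059),S(355,45,.059)
print(N0,N1,F0,F1,"near",np.degrees(np.arctan2(*(N0-N1)[[1,0]])),"far",np.degrees(np.arctan2(*(F0-F1)[[1,0]])),(N0+F0)/2,(N1+F1)/2, np.linalg.norm(N0-F0),np.linalg.norm(N1-F1))
go(.5,.1,.28,188.3)
E
```

```text
ends [0.4608 0.0904 0.059 ] [ 0.4852 -0.073   0.059 ] 0.16525017463305816 [0.473  0.0087 0.059 ] gate [0.6976 0.0441 0.075 ] axis 8.960818937744781 endwall 8.479831402271456
[0.7119 0.1312 0.059 ] [0.461  0.1021 0.059 ] [ 0.7365 -0.0187  0.059 ] [ 0.4908 -0.0659  0.059 ] near 6.6212045390845535 far 10.893245263165886 [0.7242 0.0563 0.059 ] [0.4759 0.0181 0.059 ] 0.15190540590297621 0.1706817758376379
spin 0.197 dx -7.38 dy -18.71 dz -4.92 t 11.85 g [0.4    0.2745 0.2308] F [ 0.1 -0.1 -3.1] w 0.0216 j7 1.12 tilt [ 0.   -0.01]
```

Emit:
move_arm([
  {"dx": 0,"dy": 0,"dz": -1,"spin": 0.1},
  {"dx": 0,"dy": 0,"dz": -2,"spin": 0.1},
  {"dx": 0,"dy": 0,"dz": -2,"spin": 0},
  {"dx": 0,"dy": 0,"dz": 0,"spin": 0},
], squeeze=60)

```text
time: 12.25
ee_pos: [0.4002, 0.2751, 0.4469]
eef_rot: [-0.071, 0.997, 0.001, 0.002]
ft_force: [-0.1, 1.1, -2.8]
width: 0.0214
grip_force: 60.0
```

```bash
cat >> h.py <<'E'
A=np.radians(8.75);HX=np.array([np.cos(A),np.sin(A)]);HY=np.array([-HX[1],HX[0]]);HG=np.array([.695,.0443]);c3,s3=np.cos(.3),np.sin(.3)
LOW=np.array([*(HG+HX*.003*s3),.03+.003*c3]);PX=np.array([*(HX*c3),-s3]);PY=np.array([*HY,0]);PZ=np.array([*(HX*s3),c3])
def onpan(n,u,v,h):
    o,d=ray(n,u,v);k=((LOW-o)@PZ+h)/(d@PZ);q=o+d*k-LOW;return np.array([q@PX,q@PY])*1000
def gp(L,up=0,lat=0):
    """world grasp point for scoop flush on pan with lip at L mm, up mm above floor"""
    return LOW+PX*(L-168.5)/1000+PZ*(88+up)/1000+PY*lat/1000
E
python3 - <<'E'
from h import *
for n in("top","side"):
    g=snap(n);m=(g.max(2)<45).astype(np.uint8)*255
    q=np.array([px(n,LOW+PX*x+PY*y+PZ*.018) for x,y in((-.23,.085),(-.23,-.085),(.02,-.077),(.02,.077))])
    k=np.zeros_like(m);cv2.fillConvexPoly(k,q.astype(int),255);m&=k
    for c in cv2.findContours(m,cv2.RETR_EXTERNAL,cv2.CHAIN_APPROX_NONE)[0]:
        if cv2.contourArea(c)>40:
            P=np.array([onpan(n,u,v,.018) for u,v in c[:,0]]);print(n,cv2.contourArea(c),"x",P[:,0].min().round(),P[:,0].max().round(),"y",P[:,1].min().round(),P[:,1].max().round())
t=snap("top");cv2.imwrite('pics/t5.png',cv2.resize(t[120:330,100:380],(800,600)))
go(*gp(-70,60),188.75)
E
```

```text
top 1004.0 x -96.0 4.0 y -71.0 25.0
side 836.5 x -96.0 2.0 y -81.0 36.0
spin -0.01 dx -7.35 dy -27.22 dz 3.51 t 12.4 g [0.3999 0.2743 0.2798] F [-0.7  0.3 -3.1] w 0.0214 j7 0.96 tilt [-0.04 -0.04]
```

View pics/t5.png

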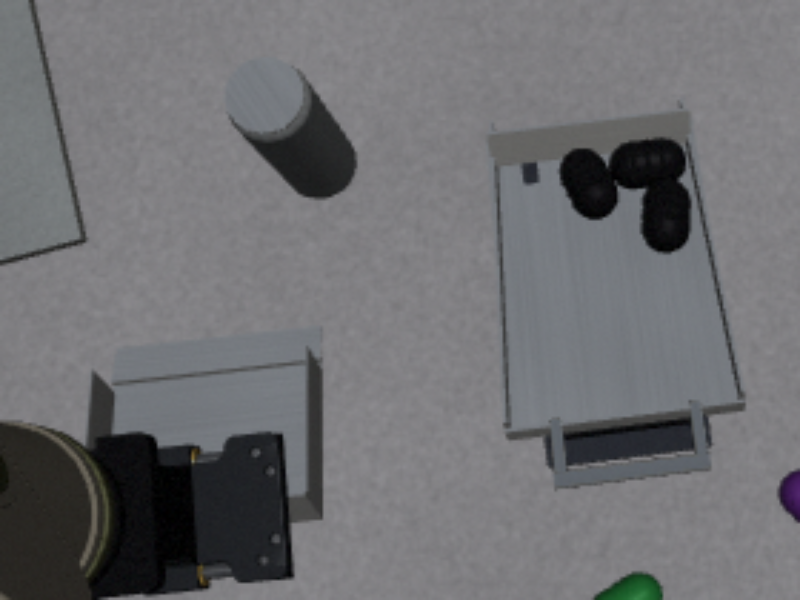

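The top view shows one shell crosswise at the gate (648,163), one lengthwise behind it (666,215) and one diagonal (590,183). They extend to about 96 mm behind the gate. The scoop must therefore enter steeper than the pan, so the lip lands behind them and clears the end wall. First a check on lateral offsets in this view.

```bash
python3 - <<'E'
from h import *
f=lambda u,v:(100+(u+.5)/2.857-.5,120+(v+.5)/2.857-.5)
p,R=pose();M=R.as_matrix();fx=-M[:2,0];l=np.array([-fx[1],fx[0]]);print("head",np.degrees(np.arctan2(fx[1],fx[0])))
z=p[2]-.164-.1343
for q in((113,349),(322,328)):
    X=onz("top",*f(*q),z);d=X[:2]-p[:2];print("lip corner fwd,left mm",d@fx*1000,d@l*1000)
for nm,q,h in(("gateL",(490,128),.045),("gateR",(690,111),.045),("wallL",(506,436),.026),("wallR",(745,406),.026),("hL",(556,480),.009),("hR",(709,462),.009)):
    print(nm,onpan("top",*f(*q),h).round(1))
E
```

```text
head 8.16014738489599
lip corner fwd,left mm 133.89512336155397 71.98119483877976
lip corner fwd,left mm 132.10271830362595 -71.93533320452218
gateL [13.8 73.9]
gateR [  7.3 -79.1]
wallL [-232.4   82.8]
wallR [-232.3  -85. ]
hL [-262.9   52.2]
hR [-263.8  -55.3]
```

Emit:
move_arm([
  {"dx": 0,"dy": 0,"dz": 0,"spin": 0},
  {"dx": 0,"dy": 0,"dz": 0,"spin": 0},
], squeeze=15)

```text
time: 12.6
ee_pos: [0.3999, 0.2743, 0.444]
eef_rot: [-0.071, 0.997, -0.0, -0.001]
ft_force: [-1.0, 0.1, -3.3]
width: 0.0222
grip_force: 15.0
```

Emit:
move_arm([
  {"dx": 0,"dy": 0,"dz": 0,"spin": 0},
  {"dx": 0,"dy": 0,"dz": 0,"spin": 0},
], squeeze=55)

```text
time: 12.8
ee_pos: [0.4, 0.2745, 0.4446]
eef_rot: [-0.071, 0.997, -0.0, -0.0]
ft_force: [0.3, 0.5, -3.1]
width: 0.0217
grip_force: 55.0
```

```bash
python3 -c "
from h import *
pitch()"
```

```text
1 px 291 379 exp [[253.0, 346.0], [314.0, 391.0]] X,Z mm 122.2 -143.6 r 188.6 pitch 22.0
-1 px 256 268 exp [[268.0, 281.0], [321.0, 324.0]] X,Z mm 194.5 -46.8 r 200.1 pitch -14.1
```

Emit:
move_arm([
  {"dx": 0,"dy": 0,"dz": 0,"spin": 0},
  {"dx": 0,"dy": 0,"dz": 0,"spin": 0},
], squeeze=14.5)

```text
time: 13.05
ee_pos: [0.4, 0.2745, 0.4448]
eef_rot: [-0.071, 0.997, -0.0, 0.0]
ft_force: [-0.4, 0.5, -3.6]
width: 0.0219
grip_force: 14.5
```

Emit:
move_arm([
  {"dx": 0,"dy": 0,"dz": 0,"spin": 0},
  {"dx": 0,"dy": 0,"dz": 0,"spin": 0},
], squeeze=55)

```text
time: 13.25
ee_pos: [0.4, 0.2745, 0.4448]
eef_rot: [-0.071, 0.997, -0.0, 0.0]
ft_force: [-0.8, 0.6, -3.6]
width: 0.0216
grip_force: 55.0
```

```bash
cat >> h.py <<'E'
HG=HG-.0026*HY;A=np.radians(8.45);HX=np.array([np.cos(A),np.sin(A)]);HY=np.array([-HX[1],HX[0]])
LOW=np.array([*(HG+HX*.003*s3),.03+.003*c3]);PX=np.array([*(HX*c3),-s3]);PY=np.array([*HY,0]);PZ=np.array([*(HX*s3),c3])
def gd(L,dl,up=0):
    d=np.radians(dl);return LOW+PX*(L-168.5*np.cos(d)+88*np.sin(d))/1000+PZ*(168.5*np.sin(d)+88*np.cos(d)+up)/1000
def where():
    p,_=pose();q=p-[0,0,.164]-LOW;print("grip in pan x,y,z mm",(q@PX*1000).round(1),(q@PY*1000).round(1),(q@PZ*1000).round(1),"flush L",(q@PX*1000+168.5).round(1),"up",(q@PZ*1000-88).round(1),"F",np.round(telemetry.read_state()["ft_force"],1))
E
python3 -c "
from h import *
pitch()
go(*gd(-102,10,40),188.45)
where()"
```

```text
1 px 292 380 exp [[253.0, 346.0], [314.0, 391.0]] X,Z mm 120.7 -146.0 r 189.5 pitch 22.8
-1 px 256 268 exp [[268.0, 281.0], [321.0, 324.0]] X,Z mm 194.5 -46.9 r 200.1 pitch -14.0
spin -0.005 dx -6.36 dy -27.37 dz 2.43 t 13.3 g [0.4    0.2745 0.2808] F [ 0.4  0.8 -2.8] w 0.0217 j7 0.96 tilt [ 0. -0.]
grip in pan x,y,z mm -320.6 273.7 160.4 flush L -152.1 up 72.4 F [ 0.4  0.8 -2.8]
```

Needs about 4° more.

Emit:
move_arm([
  {"dx": 0,"dy": 0,"dz": 0,"spin": 0},
  {"dx": 0,"dy": 0,"dz": 0,"spin": 0},
], squeeze=13)

```text
time: 13.5
ee_pos: [0.4, 0.2745, 0.4448]
eef_rot: [-0.071, 0.997, -0.0, 0.0]
ft_force: [0.1, 0.2, -2.4]
width: 0.0218
grip_force: 13.0
```

Emit:
move_arm([
  {"dx": 0,"dy": 0,"dz": 0,"spin": 0},
  {"dx": 0,"dy": 0,"dz": 0,"spin": 0},
], squeeze=55)

```text
time: 13.7
ee_pos: [0.4, 0.2745, 0.4448]
eef_rot: [-0.071, 0.997, -0.0, 0.0]
ft_force: [-0.7, -0.4, -2.2]
width: 0.0215
grip_force: 55.0
```

```bash
python3 -c "
from h import *
pitch()"
```

```text
1 px 297 381 exp [[253.0, 346.0], [314.0, 391.0]] X,Z mm 113.1 -147.6 r 186.0 pitch 25.0
-1 px 256 268 exp [[268.0, 281.0], [321.0, 324.0]] X,Z mm 194.5 -46.9 r 200.1 pitch -14.0
```

Emit:
move_arm([
  {"dx": 0,"dy": 0,"dz": 0,"spin": 0},
  {"dx": 0,"dy": 0,"dz": 0,"spin": 0},
], squeeze=12)

```text
time: 13.95
ee_pos: [0.4, 0.2745, 0.4448]
eef_rot: [-0.071, 0.997, -0.0, 0.0]
ft_force: [0.2, -0.1, -3.7]
width: 0.0221
grip_force: 12.0
```

Emit:
move_arm([
  {"dx": 0,"dy": 0,"dz": 0,"spin": 0},
  {"dx": 0,"dy": 0,"dz": 0,"spin": 0},
], squeeze=55)

```text
time: 14.15
ee_pos: [0.4, 0.2745, 0.4449]
eef_rot: [-0.071, 0.997, -0.0, 0.0]
ft_force: [0.1, -0.1, -3.1]
width: 0.0215
grip_force: 55.0
```

```bash
python3 -c "
from h import *
pitch()
go(*gd(-102,11,40),188.45)"
```

```text
1 px 315 379 exp [[253.0, 346.0], [314.0, 391.0]] X,Z mm 85.4 -140.0 r 164.0 pitch 31.0
-1 px 256 268 exp [[268.0, 281.0], [321.0, 324.0]] X,Z mm 194.5 -47.0 r 200.1 pitch -14.0
spin -0.005 dx -6.63 dy -27.37 dz 2.25 t 14.2 g [0.4    0.2745 0.2808] F [-0.4  0.2 -3.5] w 0.0215 j7 0.96 tilt [ 0.01 -0.  ]
```

```bash
python3 -c "
from h import *
g=snap('side').astype(int)
d=g[:,:,2]-g[:,:,0]
for v in range(368,396,1): print(v,' '.join('%2d'%x for x in d[v,284:322]), g[v,284:322:6].sum(1)//3)"
```

```text
368  9  9  9 10 11 10 10 10 10  9 10 10 10 10 10 10  8  6  6  4  5  5  4  5  6  8  9  8  9  8  9  7  8  8  8  8  8  9 [179 191 192 173 143  96  96]
369  9  9 10  9 10 10 10 10 10 10 11 10 10 10 10  9  8  6  4  5  5  4  6  5  6  7  9  7  8  8  8  8  8  8  8  9  8  9 [180 189 191 173 168  96  95]
370  9 10 11  9  9 10 10 10 10 10 10 10  9  9  9  9  7  5  5  6  5  5  5  6  5  6  6  8  8  8  9  8  9  8  8  8  8  9 [187 188 187 173 176  96  96]
371 10 10 10  9 10 10 10 10 10 10 10 10  9  9  9  9  6  5  6  5  5  5  5  5  6  5  5  7  9  9  9  8  9  8  8  9  9  9 [189 190 184 174 175  95  96]
372 11 10 11 11 10 11 10 10 10 10 10 10 10 10 11  9  6  5  5  5  5  5  5  6  5  6  5  5  7  9  8  9  8  8  8  8  9  8 [187 190 189 173 174  95  96]
373  9  9 11 10 10 10 10 10  9  9 10  9  9 10 10  9  6  5  5  4  4  5  6  6  5  6  6  5  5  8  9  9  9  7  7  8  8  9 [187 189 189 173 174  93  96]
374 10 11 10 10 10 11 11 10 10 10 10 10 10 10 10  9  5  5  4  6  5  4  4  5  4  5  5  5  1  4  8  8  8  9  8  9  9  8 [187 191 190 174 175  99  96]
375 10 10 10 11 10 10 10 10 10 10 10 10 11 11 11  7  5  5  5  5 
[... 2343 characters left out ...]
 10 10 10  9 10 10 10  9  9 10  9  9  9  9 11 10 10  9 10 10 11 11 11 10 10  9 [188 183 188 185 178 189 190]
392 10 10 10 10 10  9 10 10  9  9 10  9 10  9 10  9  9 10  9 10 10 10 11 10  8 10 11 10 10 10 10 11 10 10 10 10 11 10 [187 187 185 184 179 184 191]
393  9  9 10  9 10 10  9 10 10  9 10 10  9  9 10 10  9 10 10  9 10  9 10 10  9 10 11  9 10 10  9 10 10 10 10 10 10 11 [182 186 184 187 181 184 190]
394 10 10  9  9 10 10 10  9  9 10 10  9 10 10 10  9  9 10  9 10 10 10  9  9  9 10 10  9 10 11 10 10 10 10  9 10 10 10 [180 185 186 190 186 189 185]
395 10 10 10  8  9  9  9 10  9  9 10  9 10 11 10  9 10 10 10 10  9 10 10  8 10 10 10 10  9 10 10 10 10 10  9 10 10  9 [186 184 187 192 189 190 183]
```

```bash
sed -i 's/)<3)/)<7)/' h.py; python3 -c "
from h import *
pitch()"
```

```text
1 px 299 384 exp [[253.0, 346.0], [314.0, 391.0]] X,Z mm 110.2 -154.6 r 189.9 pitch 26.9
-1 px 256 268 exp [[268.0, 281.0], [321.0, 324.0]] X,Z mm 194.5 -46.9 r 200.1 pitch -14.0
```

Pitch is 26.9°. I carry the scoop over the pan, then check numerically.

Emit:
move_arm([
  {"dx": 0,"dy": -1,"dz": -2,"spin": 0},
  {"dx": -0.6,"dy": -2.6,"dz": -2,"spin": 0},
  {"dx": -0.6,"dy": -2.6,"dz": 0,"spin": 0},
  {"dx": -0.6,"dy": -2.6,"dz": 0,"spin": 0},
  {"dx": -0.6,"dy": -2.6,"dz": 0,"spin": 0},
  {"dx": -0.6,"dy": -2.6,"dz": 0,"spin": 0},
  {"dx": -0.6,"dy": -2.6,"dz": 0,"spin": 0},
  {"dx": -0.6,"dy": -2.6,"dz": 0,"spin": 0},
  {"dx": -0.6,"dy": -2.6,"dz": 0,"spin": 0},
  {"dx": -0.6,"dy": -2.6,"dz": 0,"spin": 0},
  {"dx": -0.6,"dy": -2.6,"dz": 0,"spin": 0},
])

```text
time: 15.4
ee_pos: [0.4979, 0.0147, 0.4848]
eef_rot: [-0.071, 0.997, -0.0, 0.0]
ft_force: [0.5, -0.3, -3.0]
width: 0.0215
grip_force: 55.0
```

Emit:
move_arm([
  {"dx": 0,"dy": 0,"dz": 0,"spin": 0},
  {"dx": 0,"dy": 0,"dz": 0,"spin": 0},
])

```text
time: 15.6
ee_pos: [0.4977, 0.0154, 0.4846]
eef_rot: [-0.071, 0.998, 0.0, -0.0]
ft_force: [0.2, 1.1, -3.4]
width: 0.0211
grip_force: 55.0
```

```bash
python3 -c "
from h import *
go(*gd(-102,9.7,20),188.45);where()
print(px('side',LOW+PX*-.102+PY*.071),px('side',LOW+PX*-.102-PY*.071))"
```

```text
spin -0.006 dx 0.17 dy -0.3 dz 8.38 t 15.6 g [0.4977 0.0154 0.3206] F [ 0.2  1.1 -3.4] w 0.0211 j7 1.55 tilt [-0.03  0.04]
grip in pan x,y,z mm -276.4 3.0 215.7 flush L -107.9 up 127.7 F [ 0.2  1.1 -3.4]
[289.53119335 291.70247204] [297.2854804  248.94103653]
```

Emit:
move_arm([
  {"dx": 0.1,"dy": -0.3,"dz": 2,"spin": -0.006},
  {"dx": 0.1,"dy": 0,"dz": 2.5,"spin": 0},
  {"dx": 0,"dy": 0,"dz": 2.5,"spin": 0},
  {"dx": 0,"dy": 0,"dz": 1.3,"spin": 0},
  {"dx": 0,"dy": 0,"dz": 0,"spin": 0},
])

```text
time: 16.1
ee_pos: [0.4955, 0.013, 0.4006]
eef_rot: [-0.075, 0.997, 0.0, -0.001]
ft_force: [-0.0, 0.5, -2.6]
width: 0.0213
grip_force: 55.0
```

```bash
python3 -c "
from h import *
go(*gd(-102,9.7,0),188.45);where();pitch()
g=snap('side');cv2.imwrite('pics/s6.png',cv2.resize(g[190:340,230:430],(800,600)))"
```

```text
spin 0.002 dx 0.51 dy -0.1 dz 1.89 t 16.1 g [0.4955 0.013  0.2366] F [-0.   0.5 -2.6] w 0.0213 j7 1.53 tilt [-0.14  0.01]
grip in pan x,y,z mm -254.0 1.0 134.7 flush L -85.5 up 46.7 F [-0.   0.5 -2.6]
1 px 240 295 exp [[251.0, 251.0], [298.0, 290.0]] X,Z mm 208.4 -190.2 r 282.1 pitch 14.8
-1 px 280 201 exp [[263.0, 210.0], [305.0, 247.0]] X,Z mm 137.8 -47.7 r 145.8 pitch -8.5
```

View pics/s6.png

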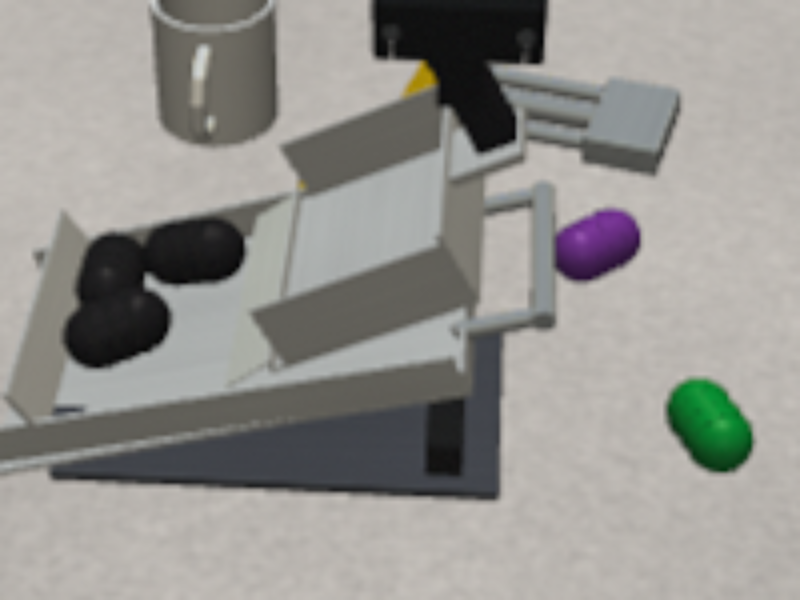

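The tilted scoop is over the pan: lip from (230,384) to (297,195), behind the shells, with the back above the end wall. I lower it until the lip touches.

Emit:
move_arm([
  {"dx": 0.4,"dy": -0.1,"dz": 0.7,"spin": 0},
  {"dx": 0,"dy": 0,"dz": 0.6,"spin": 0},
  {"dx": 0,"dy": 0,"dz": 0.4,"spin": 0},
  {"dx": 0,"dy": 0,"dz": 0,"spin": 0},
])

```text
time: 16.6
ee_pos: [0.4923, 0.0108, 0.3846]
eef_rot: [-0.074, 0.997, -0.0, 0.0]
ft_force: [0.6, 0.5, -2.1]
width: 0.0216
grip_force: 55.0
```

```bash
python3 -c "
from h import *
go(*gd(-102,9.7,0),188.45);where()"
```

```text
spin 0.001 dx 0.16 dy 0.07 dz 0.29 t 16.6 g [0.4923 0.0108 0.2206] F [ 0.6  0.5 -2.1] w 0.0216 j7 1.53 tilt [ 0.02 -0.01]
grip in pan x,y,z mm -252.6 -0.7 118.4 flush L -84.1 up 30.4 F [ 0.6  0.5 -2.1]
```

Emit:
move_arm([
  {"dx": 0.1,"dy": 0.05,"dz": 0.25,"spin": 0},
  {"dx": 0,"dy": 0,"dz": 0.1,"spin": 0},
  {"dx": 0,"dy": 0,"dz": 0,"spin": 0},
])

```text
time: 16.9
ee_pos: [0.4914, 0.0114, 0.3817]
eef_rot: [-0.074, 0.997, -0.0, 0.001]
ft_force: [0.4, 0.1, -1.4]
width: 0.0212
grip_force: 55.0
```

```bash
python3 -c "
from h import *
where()"
```

```text
grip in pan x,y,z mm -252.5 -0.1 115.3 flush L -84.0 up 27.3 F [ 0.4  0.1 -1.4]
```

Emit:
move_arm([
  {"dx": -0.4,"dy": 0,"dz": 0.14,"spin": 0},
  {"dx": -0.4,"dy": 0,"dz": 0.14,"spin": 0},
  {"dx": -0.4,"dy": 0,"dz": 0.13,"spin": 0},
  {"dx": -0.4,"dy": 0,"dz": 0.13,"spin": 0},
  {"dx": -0.4,"dy": 0,"dz": 0.13,"spin": 0},
  {"dx": -0.4,"dy": 0,"dz": 0.13,"spin": 0},
  {"dx": 0,"dy": 0,"dz": 0,"spin": 0},
])

```text
time: 17.6
ee_pos: [0.5154, 0.0149, 0.373]
eef_rot: [-0.074, 0.997, 0.0, 0.0]
ft_force: [0.3, -0.3, -0.6]
width: 0.0215
grip_force: 55.0
```

```bash
python3 -c "
from h import *
where()"
```

```text
grip in pan x,y,z mm -226.8 -0.1 114.3 flush L -58.3 up 26.3 F [ 0.3 -0.3 -0.6]
```

Emit:
move_arm([
  {"dx": 0,"dy": 0,"dz": 0,"spin": 0},
  {"dx": 0.1,"dy": 0,"dz": 0.34,"spin": 0},
  {"dx": 0.1,"dy": 0,"dz": 0.34,"spin": 0},
  {"dx": 0.1,"dy": 0,"dz": 0.34,"spin": 0},
  {"dx": 0.1,"dy": 0,"dz": 0.34,"spin": 0},
  {"dx": 0,"dy": 0,"dz": 0,"spin": 0},
], squeeze=15)

```text
time: 18.2
ee_pos: [0.5107, 0.0141, 0.3591]
eef_rot: [-0.074, 0.997, -0.0, -0.0]
ft_force: [0.5, -0.6, -1.4]
width: 0.022
grip_force: 15.0
```

```bash
python3 -c "
from h import *
where()"
```

```text
grip in pan x,y,z mm -227.2 -0.2 99.6 flush L -58.7 up 11.6 F [ 0.5 -0.6 -1.4]
```

Emit:
move_arm([
  {"dx": 0.1,"dy": 0,"dz": 0.34,"spin": 0},
  {"dx": 0.1,"dy": 0,"dz": 0.34,"spin": 0},
  {"dx": 0.05,"dy": 0,"dz": 0.2,"spin": 0},
  {"dx": 0,"dy": 0,"dz": 0,"spin": 0},
])

```text
time: 18.6
ee_pos: [0.5085, 0.0138, 0.3508]
eef_rot: [-0.074, 0.997, -0.0, 0.0]
ft_force: [1.1, -0.5, -1.3]
width: 0.022
grip_force: 15.0
```

```bash
python3 -c "
from h import *
where()"
```

```text
grip in pan x,y,z mm -226.9 -0.2 90.9 flush L -58.4 up 2.9 F [ 1.1 -0.5 -1.3]
```

Continue in small steps until the back settles.

Emit:
move_arm([
  {"dx": 0.05,"dy": 0,"dz": 0.2,"spin": 0},
  {"dx": 0.05,"dy": 0,"dz": 0.15,"spin": 0},
  {"dx": 0,"dy": 0,"dz": 0,"spin": 0},
])

```text
time: 18.9
ee_pos: [0.5078, 0.0138, 0.3479]
eef_rot: [-0.074, 0.997, -0.0, 0.001]
ft_force: [1.5, 0.6, 3.0]
width: 0.0218
grip_force: 15.0
```

```bash
python3 -c "
from h import *
where()
g=snap('side').astype(int)
# lip edge near/far expected if flush
for L in(-58,):
  for y in(.071,-.071):print(px('side',LOW+PX*L/1000+PY*y).round(1))
m=g.max(2)<45
for n in('top','side'):
    g=snap(n);m=(g.max(2)<45).astype(np.uint8)*255
    q=np.array([px(n,LOW+PX*x+PY*y+PZ*.018) for x,y in((-.11,.085),(-.11,-.085),(.02,-.077),(.02,.077))])
    k=np.zeros_like(m);cv2.fillConvexPoly(k,q.astype(int),255);m&=k
    for c in cv2.findContours(m,cv2.RETR_EXTERNAL,cv2.CHAIN_APPROX_NONE)[0]:
        if cv2.contourArea(c)>40:
            P=np.array([onpan(n,u,v,.018) for u,v in c[:,0]]);print(n,cv2.contourArea(c),P.min(0).round(),P.max(0).round())
"
```

```text
grip in pan x,y,z mm -226.7 -0.1 88.0 flush L -58.2 up -0.0 F [1.5 0.6 3. ]
[269.5 295.3]
[279.1 252.6]
top 46.5 [-12.  -3.] [ 3. 27.]
top 58.0 [-107.  -62.] [  4. -14.]
side 824.5 [-93. -79.] [ 2. 39.]
```

Flush on the floor at lip −58 mm. I slide it down to the gate in stages.

Emit:
move_arm([
  {"dx": -0.4,"dy": 0,"dz": 0.12,"spin": 0},
  {"dx": -0.4,"dy": 0,"dz": 0.12,"spin": 0},
  {"dx": -0.4,"dy": 0,"dz": 0.12,"spin": 0},
  {"dx": -0.4,"dy": 0,"dz": 0.12,"spin": 0},
  {"dx": -0.4,"dy": 0,"dz": 0.12,"spin": 0},
  {"dx": -0.4,"dy": 0,"dz": 0.12,"spin": 0},
  {"dx": -0.4,"dy": 0,"dz": 0.12,"spin": 0},
  {"dx": -0.4,"dy": 0,"dz": 0.12,"spin": 0},
  {"dx": -0.4,"dy": 0,"dz": 0.12,"spin": 0},
], squeeze=25)

```text
time: 19.95
ee_pos: [0.5437, 0.0191, 0.3372]
eef_rot: [-0.074, 0.997, -0.0, 0.001]
ft_force: [-0.5, -0.4, 9.3]
width: 0.0218
grip_force: 25.0
```

```bash
python3 -c "
from h import *
where();go(*gp(28),188.45)"
```

```text
grip in pan x,y,z mm -188.9 -0.0 88.5 flush L -20.4 up 0.5 F [-0.5 -0.4  9.3]
spin 0.001 dx -4.61 dy 0.0 dz 1.47 t 19.95 g [0.5437 0.0191 0.1732] F [-0.5 -0.4  9.3] w 0.0218 j7 1.41 tilt [ 0.06 -0.01]
```

Emit:
move_arm([
  {"dx": -0.3,"dy": 0,"dz": -0.05,"spin": 0},
  {"dx": -0.4,"dy": 0,"dz": 0.1,"spin": 0},
  {"dx": -0.4,"dy": 0,"dz": 0.12,"spin": 0},
  {"dx": -0.4,"dy": 0,"dz": 0.12,"spin": 0},
])

```text
time: 20.35
ee_pos: [0.558, 0.0212, 0.3332]
eef_rot: [-0.074, 0.997, -0.0, -0.001]
ft_force: [-2.8, -0.7, 1.5]
width: 0.0214
grip_force: 25.0
```

```bash
python3 -c "
from h import *
where();go(*gp(28),188.45)"
```

```text
grip in pan x,y,z mm -173.9 -0.2 89.0 flush L -5.4 up 1.0 F [-2.8 -0.7  1.5]
spin 0.001 dx -3.16 dy 0.02 dz 1.08 t 20.35 g [0.558  0.0212 0.1692] F [-2.8 -0.7  1.5] w 0.0214 j7 1.4 tilt [-0.07 -0.02]
```

Good. Through the slot, 33 mm further.

Emit:
move_arm([
  {"dx": -0.4,"dy": 0,"dz": 0.12,"spin": 0},
  {"dx": -0.4,"dy": 0,"dz": 0.12,"spin": 0},
  {"dx": -0.4,"dy": 0,"dz": 0.12,"spin": 0},
  {"dx": -0.4,"dy": 0,"dz": 0.12,"spin": 0},
], squeeze=30)

```text
time: 20.75
ee_pos: [0.5741, 0.0236, 0.3285]
eef_rot: [-0.074, 0.997, 0.0, -0.0]
ft_force: [-0.8, 0.6, -2.7]
width: 0.0221
grip_force: 30.0
```

```bash
python3 -c "
from h import *
where();go(*gp(28),188.45)"
```

```text
grip in pan x,y,z mm -156.9 -0.2 89.3 flush L 11.6 up 1.3 F [-0.8  0.6 -2.7]
spin 0.001 dx -1.53 dy 0.02 dz 0.61 t 20.75 g [0.5741 0.0236 0.1645] F [-0.8  0.6 -2.7] w 0.0221 j7 1.38 tilt [-0.02 -0.  ]
```

Emit:
move_arm([
  {"dx": -0.4,"dy": 0,"dz": 0.16,"spin": 0},
  {"dx": -0.4,"dy": 0,"dz": 0.14,"spin": 0},
  {"dx": -0.4,"dy": 0,"dz": 0.13,"spin": 0},
  {"dx": -0.35,"dy": 0,"dz": 0.12,"spin": 0},
  {"dx": 0,"dy": 0,"dz": 0,"spin": 0},
])

```text
time: 21.25
ee_pos: [0.5895, 0.0259, 0.3237]
eef_rot: [-0.074, 0.997, -0.0, 0.0]
ft_force: [-3.0, -0.6, 3.0]
width: 0.0218
grip_force: 30.0
```

```bash
cat >> h.py <<'E'
def blacks(h=.018,x0=-.16):
    for n in('top','side'):
        g=snap(n);m=(g.max(2)<45).astype(np.uint8)*255
        q=np.array([px(n,LOW+PX*x+PY*y+PZ*h) for x,y in((x0,.09),(x0,-.09),(.03,-.085),(.03,.085))])
        k=np.zeros_like(m);cv2.fillConvexPoly(k,q.astype(int),255);m&=k
        for c in cv2.findContours(m,cv2.RETR_EXTERNAL,cv2.CHAIN_APPROX_NONE)[0]:
            if cv2.contourArea(c)>40:
                P=np.array([onpan(n,u,v,h) for u,v in c[:,0]]);print(n,cv2.contourArea(c),P.min(0).round(),P.max(0).round())
E
python3 -c "
from h import *
where();go(*gp(28),188.45);blacks(.022)"
```

```text
grip in pan x,y,z mm -140.7 -0.1 89.2 flush L 27.8 up 1.2 F [-3.  -0.6  3. ]
spin 0.001 dx 0.02 dy 0.01 dz 0.12 t 21.25 g [0.5895 0.0259 0.1597] F [-3.  -0.6  3. ] w 0.0218 j7 1.37 tilt [ 0.   -0.02]
top 247.0 [-128.   54.] [-26.  92.]
side 739.0 [-72. -81.] [ 5. 42.]
side 252.5 [-142.  -93.] [-89. -13.]
```

Emit:
move_arm([
  {"dx": -0.1,"dy": 0,"dz": 0.03,"spin": 0},
  {"dx": -0.1,"dy": 0,"dz": 0.03,"spin": 0},
  {"dx": 0,"dy": 0,"dz": 0,"spin": 0},
  {"dx": 0,"dy": 0,"dz": -0.05,"spin": 0},
  {"dx": 0,"dy": 0,"dz": 0,"spin": 0},
], squeeze=60)

```text
time: 21.85
ee_pos: [0.5904, 0.0261, 0.3238]
eef_rot: [-0.074, 0.997, -0.001, -0.001]
ft_force: [-10.6, -3.1, 8.9]
width: 0.0216
grip_force: 60.0
```

```bash
python3 -c "
from h import *
where();blacks(.022)"
```

```text
grip in pan x,y,z mm -139.8 -0.0 89.7 flush L 28.7 up 1.7 F [-10.6  -3.1   8.9]
top 245.5 [-128.   54.] [-24.  92.]
side 737.5 [-72. -81.] [ 5. 42.]
side 246.5 [-139.  -93.] [-89. -13.]
```

Emit:
move_arm([
  {"dx": 0.05,"dy": 0,"dz": -0.03,"spin": 0},
  {"dx": 0.1,"dy": 0,"dz": -0.05,"spin": 0},
  {"dx": 0.15,"dy": 0,"dz": -0.06,"spin": 0},
  {"dx": 0.2,"dy": 0,"dz": -0.07,"spin": 0},
  {"dx": 0.25,"dy": 0,"dz": -0.08,"spin": 0},
  {"dx": 0.3,"dy": 0,"dz": -0.09,"spin": 0},
  {"dx": 0.3,"dy": 0,"dz": -0.09,"spin": 0},
  {"dx": 0.3,"dy": 0,"dz": -0.09,"spin": 0},
  {"dx": 0.3,"dy": 0,"dz": -0.09,"spin": 0},
  {"dx": 0.3,"dy": 0,"dz": -0.09,"spin": 0},
  {"dx": 0.3,"dy": 0,"dz": -0.09,"spin": 0},
  {"dx": 0.3,"dy": 0,"dz": -0.09,"spin": 0},
])

```text
time: 23.15
ee_pos: [0.5626, 0.0219, 0.3326]
eef_rot: [-0.074, 0.997, -0.0, 0.0]
ft_force: [0.5, 0.0, -4.8]
width: 0.0216
grip_force: 60.0
```

```bash
python3 -c "
from h import *
where();blacks(.022)"
```

```text
grip in pan x,y,z mm -169.2 -0.1 89.8 flush L -0.7 up 1.8 F [ 0.5  0.  -4.8]
top 235.5 [-159.   63.] [-59.  92.]
side 729.5 [-92. -81.] [-15.  42.]
side 195.5 [-160.  -93.] [-121.  -14.]
```

```bash
python3 - <<'E'
from h import *
g=snap('side').astype(int)
print("sill line", px('side',LOW+PX*-.0292+PY*.07+PZ*.007),px('side',LOW+PX*-.0292-PY*.07+PZ*.007),"gate bottom",px('side',LOW+PY*.07),px('side',LOW-PY*.07),"gate top",px('side',LOW+PY*.07+PZ*.045),px('side',LOW-PY*.07+PZ*.045))
for v in range(228,304,2): print(v,''.join('#' if x<30 else '+' if x<60 else '-' if x<130 else '.' for x in g[v,228:340:1].max(1)))
E
```

```text
sill line [255.39958616 294.90076507] [266.20485429 252.87793231] gate bottom [243.71296074 299.65062192] [255.51903074 257.56390792] gate top [235.32959495 283.95185148] [248.20148272 242.44774801]
228 ..........................................................-#++++#############################++###+.............
230 ..........................................................-##+++############################+++++#+.............
232 ..........................................................-###################################+###+........-----
234 ............................................................------++##########################++##+-------------
236 ..............................................................---------------#############----------------------
238 ..................................................---------------------------+############+---------------------
240 ......................................----------------------------------------#############----------------.....
242 ..................................----------------+++++--------------------.-+
[... 2844 characters left out ...]
92 ......--............................-------------------------------------------------------------------------+##
294 ........--.............--------------------------------------------------------------------------------------+++
296 ........----------------------------------------------------------------------------------------------------++#+
298 ---------------------------------------------------.....----------------------------------------------------++++
300 ------------------------------------...........-------------------------------------------------------------++++
302 ----------------------.............-------------------------------------------------------------------------+###
```

Two shells lie crosswise at the sill and the third is just behind, all inside the scoop's walls. I back off a little more and lift.

Emit:
move_arm([
  {"dx": 0.3,"dy": 0,"dz": -0.1,"spin": 0},
  {"dx": 0.3,"dy": 0,"dz": -0.15,"spin": 0},
  {"dx": 0.2,"dy": 0,"dz": -0.3,"spin": 0},
  {"dx": 0,"dy": 0,"dz": -0.6,"spin": 0},
  {"dx": 0,"dy": 0,"dz": -0.9,"spin": 0},
  {"dx": 0,"dy": 0,"dz": -1.2,"spin": 0},
  {"dx": 0,"dy": 0,"dz": -1.2,"spin": 0},
  {"dx": 0,"dy": 0,"dz": -1.2,"spin": 0},
  {"dx": 0,"dy": 0,"dz": -1.2,"spin": 0},
  {"dx": 0,"dy": 0,"dz": -1.2,"spin": 0},
  {"dx": 0,"dy": 0,"dz": -0.8,"spin": 0},
  {"dx": 0,"dy": 0,"dz": -0.4,"spin": 0},
])

```text
time: 24.5
ee_pos: [0.5551, 0.0209, 0.426]
eef_rot: [-0.074, 0.997, -0.0, 0.0]
ft_force: [1.4, 0.2, -5.0]
width: 0.0216
grip_force: 60.0
```

```bash
python3 - <<'E'
from h import *
go(.40,.2745,.26,200);where()
g=snap('side').astype(int);pitch()
for v in range(180,300,3): print(v,''.join('#' if x<30 else '+' if x<60 else '-' if x<130 else '.' for x in g[v,220:340:2].max(1)))
E
```

```text
spin -0.201 dx 5.9 dy 29.14 dz 0.2 t 24.5 g [0.5551 0.0209 0.262 ] F [ 1.4  0.2 -5. ] w 0.0216 j7 1.45 tilt [ 0.06 -0.  ]
grip in pan x,y,z mm -204.1 0.0 176.7 flush L -35.6 up 88.7 F [ 1.4  0.2 -5. ]
1 px 231 287 exp [[219.0, 240.0], [268.0, 280.0]] X,Z mm 165.7 -193.7 r 254.9 pitch 21.9
-1 px 268 187 exp [[235.0, 200.0], [278.0, 238.0]] X,Z mm 101.9 -38.7 r 109.0 pitch -6.8
180 ..................................######################....
183 ..............................----++++###############+##....
186 ..........................--------+#+###############+++#....
189 .........................----------##################+##....
192 .........................-------------.-...-######+--.--....
195 ........................--..-------..---....######+.........
198 .........................---------------...-#######.........
201 .........................-----..------------+######-........
204 .........................------------------.-#######........
207 .....................---------+++----------.--######........
210 .....................-+++---+++++#+--------...+#####+-......
213 ..
[... 1178 characters left out ...]
..................................................
270 ............................................................
273 ............................................................
276 ............................................................
279 ............................................................
282 ........................................................----
285 ..............................................--------------
288 ....................................------------------------
291 .......-....-.............----------------------------------
294 ........-....-..-------------------------------------------+
297 .....-----------------------------------------------------++
```

All three shells are in the scoop (three black blobs, 2 N extra weight) and the pan is empty. I carry it to the free bench area.

Emit:
move_arm([
  {"dx": 0,"dy": 0.5,"dz": 0,"spin": 0},
  {"dx": 0.3,"dy": 1,"dz": 0,"spin": 0},
  {"dx": 0.5,"dy": 1.5,"dz": 0,"spin": 0},
  {"dx": 0.8,"dy": 2,"dz": 0,"spin": 0},
  {"dx": 1,"dy": 2.3,"dz": 0,"spin": 0},
  {"dx": 1,"dy": 2.3,"dz": 0,"spin": 0},
  {"dx": 1,"dy": 2.3,"dz": 0,"spin": 0},
  {"dx": 1,"dy": 2.3,"dz": 0,"spin": 0},
  {"dx": 1,"dy": 2.3,"dz": 0,"spin": 0},
  {"dx": 1,"dy": 2.3,"dz": 0,"spin": 0},
  {"dx": 1,"dy": 2.3,"dz": 0,"spin": 0},
  {"dx": 1,"dy": 2.3,"dz": 0,"spin": 0},
])

```text
time: 25.8
ee_pos: [0.4232, 0.2404, 0.425]
eef_rot: [-0.075, 0.997, -0.0, 0.0]
ft_force: [-0.3, 0.8, -4.7]
width: 0.0215
grip_force: 60.0
```

Emit:
move_arm([
  {"dx": 0.9,"dy": 1.8,"dz": 0,"spin": 0},
  {"dx": 0.7,"dy": 1.2,"dz": 0,"spin": 0},
  {"dx": 0.4,"dy": 0.6,"dz": 0,"spin": -0.03},
  {"dx": 0.2,"dy": 0.2,"dz": 0,"spin": -0.05},
  {"dx": 0,"dy": 0,"dz": 0.5,"spin": -0.05},
  {"dx": 0,"dy": 0,"dz": 1.2,"spin": -0.05},
  {"dx": 0,"dy": 0,"dz": 2,"spin": -0.02},
  {"dx": 0,"dy": 0,"dz": 2,"spin": 0},
  {"dx": 0,"dy": 0,"dz": 2,"spin": 0},
  {"dx": 0,"dy": 0,"dz": 1.2,"spin": 0},
  {"dx": 0,"dy": 0,"dz": 0.5,"spin": 0},
  {"dx": 0,"dy": 0,"dz": 0,"spin": 0},
])

```text
time: 27.0
ee_pos: [0.3981, 0.2722, 0.3309]
eef_rot: [-0.173, 0.985, -0.0, -0.0]
ft_force: [-0.1, 1.2, -3.4]
width: 0.0215
grip_force: 60.0
```

```bash
python3 -c "
from h import *
go(.4,.2745,.134,200);pitch()"
```

```text
spin -0.001 dx -0.26 dy 0.15 dz 3.29 t 27.0 g [0.3981 0.2722 0.1669] F [-0.1  1.2 -3.4] w 0.0215 j7 1.08 tilt [-0.03 -0.01]
1 px 291 431 exp [[268.0, 413.0], [325.0, 441.0]] X,Z mm 142.0 -128.7 r 191.6 pitch 14.6
-1 px 301 343 exp [[264.0, 343.0], [315.0, 373.0]] X,Z mm 111.3 -83.4 r 139.1 pitch 9.3
```

Emit:
move_arm([
  {"dx": 0,"dy": 0,"dz": 0.8,"spin": 0},
  {"dx": 0,"dy": 0,"dz": 0.8,"spin": 0},
  {"dx": 0,"dy": 0,"dz": 0.8,"spin": 0},
  {"dx": 0,"dy": 0,"dz": 0.6,"spin": 0},
  {"dx": 0,"dy": 0,"dz": 0.4,"spin": 0},
  {"dx": 0,"dy": 0,"dz": 0.3,"spin": 0},
  {"dx": 0,"dy": 0,"dz": 0,"spin": 0},
])

```text
time: 27.75
ee_pos: [0.3983, 0.2725, 0.2942]
eef_rot: [-0.173, 0.985, 0.0, 0.001]
ft_force: [0.4, -0.2, -2.2]
width: 0.0213
grip_force: 60.0
```

Emit:
move_arm([
  {"dx": 0,"dy": 0,"dz": 0,"spin": 0},
  {"dx": 0,"dy": 0,"dz": 0.3,"spin": 0},
  {"dx": 0,"dy": 0,"dz": 0.4,"spin": 0},
  {"dx": 0,"dy": 0,"dz": 0.4,"spin": 0},
  {"dx": 0,"dy": 0,"dz": 0.4,"spin": 0},
  {"dx": 0,"dy": 0,"dz": 0.4,"spin": 0},
], squeeze=20)

```text
time: 28.35
ee_pos: [0.398, 0.2723, 0.2746]
eef_rot: [-0.173, 0.985, -0.0, -0.0]
ft_force: [-1.6, -0.2, -0.4]
width: 0.022
grip_force: 20.0
```

```bash
python3 -c "
from h import *
go(.4,.2745,.088,200);pitch()"
```

```text
spin -0.001 dx -0.26 dy 0.14 dz 2.26 t 28.35 g [0.398  0.2723 0.1106] F [-1.6 -0.2 -0.4] w 0.022 j7 1.0 tilt [-0.01 -0.01]
1 px 282 444 exp [[270.0, 434.0], [325.0, 460.0]] X,Z mm 158.3 -105.7 r 190.3 pitch 6.2
-1 px 295 358 exp [[267.0, 364.0], [315.0, 391.0]] X,Z mm 123.5 -64.8 r 139.4 pitch 0.1
```

It's pivoting towards level. The grip may have slipped along the post slightly, so I descend gently and watch the force.

Emit:
move_arm([
  {"dx": 0,"dy": 0,"dz": 0.4,"spin": 0},
  {"dx": 0,"dy": 0,"dz": 0.4,"spin": 0},
  {"dx": 0,"dy": 0,"dz": 0.4,"spin": 0},
  {"dx": 0,"dy": 0,"dz": 0.3,"spin": 0},
  {"dx": 0,"dy": 0,"dz": 0.2,"spin": 0},
  {"dx": 0,"dy": 0,"dz": 0,"spin": 0},
])

```text
time: 29.0
ee_pos: [0.3981, 0.2723, 0.2578]
eef_rot: [-0.173, 0.985, 0.0, -0.0]
ft_force: [-0.9, -0.1, -2.4]
width: 0.0223
grip_force: 20.0
```

```bash
python3 -c "
from h import *
go(.4,.2745,.088,200);pitch()"
```

```text
spin -0.001 dx -0.26 dy 0.15 dz 0.58 t 29.0 g [0.3981 0.2723 0.0938] F [-0.9 -0.1 -2.4] w 0.0223 j7 0.98 tilt [-0.01  0.  ]
1 px 276 445 exp [[271.0, 440.0], [324.0, 465.0]] X,Z mm 167.9 -90.3 r 190.7 pitch 0.7
-1 px 273 376 exp [[267.0, 370.0], [315.0, 396.0]] X,Z mm 165.6 -93.0 r 189.9 pitch 1.7
```

Emit:
move_arm([
  {"dx": 0,"dy": 0,"dz": 0.15,"spin": 0},
  {"dx": 0,"dy": 0,"dz": 0.15,"spin": 0},
  {"dx": 0,"dy": 0,"dz": 0.1,"spin": 0},
  {"dx": 0,"dy": 0,"dz": 0,"spin": 0},
])

```text
time: 29.45
ee_pos: [0.3987, 0.2726, 0.2553]
eef_rot: [-0.173, 0.985, -0.0, 0.001]
ft_force: [-2.5, -3.3, 14.4]
width: 0.0218
grip_force: 20.0
```

```bash
python3 -c "
from h import *
go(.4,.2745,.088,200);pitch()"
```

```text
spin -0.001 dx -0.19 dy 0.13 dz 0.33 t 29.45 g [0.3987 0.2726 0.0913] F [-2.5 -3.3 14.4] w 0.0218 j7 0.97 tilt [ 0.12 -0.  ]
1 px 276 445 exp [[270.0, 441.0], [324.0, 465.0]] X,Z mm 167.3 -87.6 r 188.8 pitch 0.1
-1 px 273 376 exp [[267.0, 371.0], [315.0, 397.0]] X,Z mm 165.0 -90.3 r 188.1 pitch 1.1
```

Flat on the bench (force 14 N, pitch 0). I relieve the force, open and rise.

Emit:
move_arm([
  {"dx": 0,"dy": 0,"dz": -0.15,"spin": 0},
  {"dx": 0,"dy": 0,"dz": 0,"spin": 0},
])

```text
time: 29.7
ee_pos: [0.3981, 0.2723, 0.2556]
eef_rot: [-0.173, 0.985, -0.0, 0.0]
ft_force: [0.1, 0.9, -1.8]
width: 0.0217
grip_force: 20.0
```

Emit:
move_arm([
  {"dx": 0,"dy": 0,"dz": 0,"spin": 0},
  {"dx": 0,"dy": 0,"dz": 0,"spin": 0},
  {"dx": 0,"dy": 0,"dz": 0,"spin": 0},
  {"dx": 0,"dy": 0,"dz": -2,"spin": 0},
  {"dx": 0,"dy": 0,"dz": -4,"spin": 0},
  {"dx": 0,"dy": 0,"dz": -4,"spin": 0},
  {"dx": 0,"dy": 0,"dz": -4,"spin": 0},
  {"dx": 0,"dy": 0,"dz": -2,"spin": 0},
], claw=5)

```text
time: 30.5
ee_pos: [0.3981, 0.273, 0.4188]
eef_rot: [-0.173, 0.985, 0.0, 0.002]
ft_force: [-0.5, -0.3, 0.1]
width: 0.05
grip_force: 0.0
```

Emit:
move_arm([
  {"dx": 0,"dy": 0,"dz": 0,"spin": 0.147},
  {"dx": 0,"dy": 0,"dz": 0,"spin": 0.147},
  {"dx": 0,"dy": 0,"dz": 0,"spin": 0.147},
  {"dx": 0,"dy": 0,"dz": 0,"spin": 0.147},
  {"dx": 0,"dy": 0,"dz": 0,"spin": 0.147},
  {"dx": 0,"dy": 0,"dz": 0,"spin": 0.147},
  {"dx": 0,"dy": 0,"dz": 0,"spin": 0.147},
  {"dx": 0,"dy": 0,"dz": 0,"spin": 0.147},
  {"dx": 0,"dy": 0,"dz": 0,"spin": 0.147},
  {"dx": 0,"dy": 0,"dz": 0,"spin": 0.147},
  {"dx": 0,"dy": 0,"dz": 0,"spin": 0.147},
  {"dx": 0,"dy": 0,"dz": 0,"spin": 0.147},
], claw=3.4)

```text
time: 31.7
ee_pos: [0.398, 0.2724, 0.4155]
eef_rot: [0.652, 0.758, -0.0, 0.0]
ft_force: [-1.4, 1.1, 0.1]
width: 0.0339
grip_force: 0.0
```

```bash
python3 - <<'E'
from h import *
go(.4512,.0065,.19,98.5)
for n in('side',):
    g=snap(n).astype(int)
    for v in range(360,460,4): print(v,''.join('#' if x<30 else '+' if x<60 else '-' if x<130 else '.' for x in g[v,260:390:2].max(1)))
E
```

```text
spin 0.001 dx -27.08 dy 1.33 dz 6.15 t 31.7 g [0.398  0.2724 0.2515] F [-1.4  1.1  0.1] w 0.0339 j7 -0.59 tilt [ 0.01 -0.01]
360 ........................--------------------.........#++++++.....
364 ................-----------------------------.......-#++####.....
368 ...............++++++---+++++++--------------.......-#######.....
372 .............-++++++##-#+++++++#-...........--......+######+.....
376 .............#+++++++###+++++++##...........--......#######-.....
380 .............+#+++++++##++++++++#............-......#######......
384 .............-#+++++++###+++++++#-...........--.....+######......
388 .............-###+++###-####+####............--......######......
392 ..............+#######-..+#####+..............--.................
396 ................+#+++#-.......................--...-------.......
400 ...............#++++++##.......................--................
404 ..............-#+++++++#-......................--................
408 ..............++#++++++##......................--................
412 ..............-#+++++++##.......................--...............
416 ..............-##+++++###.......................--...............
420 ...............####++####........................--..............
424 ................+#######......................-----..............
428 ...................-........-----------------------..............
432 ...................--------------------------------..............
436 ...................--------------------------------..............
440 ...................---------------...............................
444 .................................................................
448 .................................................................
452 .................................................................
456 .................................................................
```

Scoop and three shells are level on the bench. Back to the handle.

Emit:
move_arm([
  {"dx": -2.5,"dy": 0.1,"dz": 0,"spin": 0},
  {"dx": -3.5,"dy": 0.2,"dz": 0,"spin": 0},
  {"dx": -3.5,"dy": 0.2,"dz": 0,"spin": 0},
  {"dx": -3.5,"dy": 0.2,"dz": 0,"spin": 0},
  {"dx": -3.5,"dy": 0.2,"dz": 0,"spin": 0},
  {"dx": -3.5,"dy": 0.2,"dz": 0,"spin": 0},
  {"dx": -3.5,"dy": 0.2,"dz": 0,"spin": 0},
  {"dx": -2.5,"dy": 0,"dz": 1,"spin": 0},
  {"dx": -1,"dy": 0,"dz": 2,"spin": 0},
  {"dx": 0,"dy": 0,"dz": 3,"spin": 0},
  {"dx": 0,"dy": 0,"dz": 0,"spin": 0},
])

```text
time: 32.85
ee_pos: [0.4515, 0.007, 0.3526]
eef_rot: [0.649, 0.76, -0.002, -0.002]
ft_force: [-0.7, -0.8, 0.2]
width: 0.0342
grip_force: 0.0
```

```bash
python3 -c "
from h import *
go(.4508,.0065,.122,98.5)"
```

```text
spin 0.009 dx -0.04 dy -0.08 dz 6.66 t 32.85 g [0.4515 0.007  0.1886] F [-0.7 -0.8  0.2] w 0.0342 j7 0.03 tilt [-0.31  0.03]
```

Emit:
move_arm([
  {"dx": 0,"dy": -0.05,"dz": 2,"spin": 0.008},
  {"dx": 0,"dy": 0,"dz": 2.5,"spin": 0},
  {"dx": 0,"dy": 0,"dz": 1.6,"spin": 0},
  {"dx": 0,"dy": 0,"dz": 0.4,"spin": 0},
  {"dx": 0,"dy": 0,"dz": 0,"spin": 0},
])

```text
time: 33.35
ee_pos: [0.4524, 0.0078, 0.2913]
eef_rot: [0.653, 0.758, 0.0, 0.0]
ft_force: [0.3, -0.7, 0.3]
width: 0.0339
grip_force: 0.0
```

Emit:
move_arm([
  {"dx": 0,"dy": 0,"dz": 0,"spin": 0},
  {"dx": 0,"dy": 0,"dz": 0,"spin": 0},
  {"dx": 0,"dy": 0,"dz": 0,"spin": 0},
  {"dx": 0,"dy": 0,"dz": 0,"spin": 0},
  {"dx": 0,"dy": 0,"dz": 0,"spin": 0},
], claw=0.5, squeeze=40)

```text
time: 33.85
ee_pos: [0.4504, 0.0071, 0.2901]
eef_rot: [0.653, 0.757, -0.003, -0.002]
ft_force: [-13.8, -1.8, 8.7]
width: 0.0108
grip_force: 40.0
```

```bash
python3 -c "
from h import *
go(.436,.004,.045,98.5)"
```

```text
spin -0.001 dx -0.09 dy -1.47 dz 8.11 t 33.85 g [0.4504 0.0071 0.1261] F [-13.8  -1.8   8.7] w 0.0108 j7 -0.03 tilt [-0.36 -0.09]
```

Emit:
move_arm([
  {"dx": 0,"dy": -0.21,"dz": 0.62,"spin": 0},
  {"dx": 0,"dy": -0.2,"dz": 0.63,"spin": 0},
  {"dx": 0,"dy": -0.18,"dz": 0.63,"spin": 0},
  {"dx": 0,"dy": -0.17,"dz": 0.64,"spin": 0},
  {"dx": 0,"dy": -0.15,"dz": 0.64,"spin": 0},
  {"dx": 0,"dy": -0.13,"dz": 0.65,"spin": 0},
  {"dx": 0,"dy": -0.12,"dz": 0.65,"spin": 0},
  {"dx": 0,"dy": -0.1,"dz": 0.65,"spin": 0},
  {"dx": 0,"dy": -0.09,"dz": 0.65,"spin": 0},
  {"dx": 0,"dy": -0.07,"dz": 0.65,"spin": 0},
  {"dx": 0,"dy": -0.05,"dz": 0.65,"spin": 0},
  {"dx": 0,"dy": -0.04,"dz": 0.6,"spin": 0},
])

```text
time: 35.05
ee_pos: [0.4365, 0.0049, 0.2144]
eef_rot: [0.653, 0.757, -0.002, -0.001]
ft_force: [-18.9, -2.9, 41.1]
width: 0.0107
grip_force: 40.0
```

Emit:
move_arm([
  {"dx": 0,"dy": 0,"dz": 0.2,"spin": 0},
  {"dx": 0,"dy": 0,"dz": 0.2,"spin": 0},
  {"dx": 0,"dy": 0,"dz": 0,"spin": 0},
])

```text
time: 35.35
ee_pos: [0.4366, 0.0049, 0.211]
eef_rot: [0.653, 0.757, -0.002, -0.0]
ft_force: [-15.1, -3.4, 27.8]
width: 0.0107
grip_force: 40.0
```

```bash
python3 -c "
from h import *
go(.436,.004,.045,98.5)"
```

```text
spin -0.002 dx -0.08 dy -0.07 dz 0.2 t 35.35 g [0.4366 0.0049 0.047 ] F [-15.1  -3.4  27.8] w 0.0107 j7 -0.1 tilt [-0.18 -0.14]
```

Emit:
move_arm([
  {"dx": 0,"dy": 0,"dz": 0,"spin": 0},
  {"dx": 0,"dy": 0,"dz": -0.15,"spin": 0},
  {"dx": 0,"dy": 0,"dz": 0,"spin": 0},
])

```text
time: 35.65
ee_pos: [0.4364, 0.0047, 0.2114]
eef_rot: [0.653, 0.757, -0.001, -0.0]
ft_force: [-8.2, -1.7, 5.4]
width: 0.0107
grip_force: 40.0
```

Emit:
move_arm([
  {"dx": 0,"dy": 0,"dz": 0,"spin": 0},
  {"dx": 0,"dy": 0,"dz": 0,"spin": 0},
  {"dx": 0,"dy": 0,"dz": 0,"spin": 0},
  {"dx": 0,"dy": 0,"dz": -1,"spin": 0},
  {"dx": 0,"dy": 0,"dz": -3,"spin": 0},
  {"dx": 0,"dy": 0,"dz": -4,"spin": 0},
  {"dx": 0,"dy": 0,"dz": -4,"spin": 0},
  {"dx": 0,"dy": 0,"dz": -4,"spin": 0},
  {"dx": -3,"dy": 0,"dz": -3,"spin": 0},
  {"dx": -4,"dy": 0,"dz": 0,"spin": 0},
  {"dx": -4,"dy": 0,"dz": 0,"spin": 0},
  {"dx": -4,"dy": 0,"dz": 0,"spin": 0},
], claw=3.4)

```text
time: 36.85
ee_pos: [0.4591, -0.1444, 0.4028]
eef_rot: [0.653, 0.757, 0.0, 0.001]
ft_force: [0.6, -0.3, 0.5]
width: 0.0338
grip_force: 0.0
```

Emit:
move_arm([
  {"dx": -4,"dy": 0,"dz": 0,"spin": 0},
  {"dx": -4,"dy": 0,"dz": 0,"spin": 0},
  {"dx": -4,"dy": 0,"dz": 0,"spin": 0},
  {"dx": 0,"dy": 0,"dz": 0,"spin": 0},
])

```text
time: 37.25
ee_pos: [0.4758, -0.2673, 0.4016]
eef_rot: [0.656, 0.755, -0.0, 0.0]
ft_force: [-0.3, -0.1, 0.2]
width: 0.034
grip_force: 0.0
```

```bash
python3 - <<'E'
from h import *
for n,(u0,u1,v0,v1) in(("side",(220,385,235,320)),("top",(265,365,150,305))):
    a=cv2.imread(f"pics/{n}0.png").astype(int);b=snap(n).astype(int)
    d=(np.abs(a-b).max(2)>25)
    print(n,"whole diff px",d.sum())
    for v in range(v0,v1,4): print(v,''.join('X' if x else '.' for x in d[v,u0:u1:2]))
print(np.round(telemetry.read_state()["ee_pos"],3))
E
```

```text
side whole diff px 13679
235 ...................................................................................
239 ...................................................................................
243 ...................................................................................
247 ...................................................................................
251 ...................................................................................
255 .......................XXXXXXX.....................................................
259 ......................XXXXXXXXX.........X.............XXXXXX.......................
263 .....................XXXXXXXXX.......XXXXXXX.........XXXXXXXX......................
267 .....................XXXXXXXXX......XXXXXXXXX.......XXXXXXXXX......................
271 ......................XXXXXXX.......XXXXXXXXX.......XXXXXXXXX......................
275 ...................................XXXXXXXXX........XXXXXXXX.......................
279 ....................................XXXXXXX...........XXXX.........................
283 ...............
[... 2352 characters left out ...]
XXXXXX...........
258 ..........................XXXXXXXXXXXXX...........
262 ..................................................
266 ..................................................
270 ..................................................
274 ..................................................
278 ..................................................
282 ..................................................
286 ..................................................
290 ..................................................
294 ..................................................
298 ..................................................
302 ..................................................
[ 0.477 -0.262  0.402]
```

The pan matches its first picture exactly, apart from the missing shells, so it is fully flat. The robot is clear, so I hand in.

```bash
python3 -c "
from bench import job
print(job.close_job())"
```

```text
the job is handed in; nothing more can be done
None
```

The job is done and handed in at about 37 s: all three black shells are in the scoop, which is level on the bench, the pan is fully flat again, and I did not touch the other things.

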